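Click a coated glass plate into its spring-catch holder

TASK

Pick the glass plate with the blue coating off its low white stand, holding it only by its edges and never touching the blue face, and slide it, coating up, into the grey holder between the two orange spring catches. Push it gently all the way in until both catches have snapped out behind its rear edge, without ramming it against the end stops, and let go. Leave the other things on the bench where they are.

Things in the scene. Friction and masses are not known exactly. Their poses are not given: they have to be found in the camera images.
- plate: greenish glass plate, 120 (its x) x 58 (its y) x 6 mm (z), 80 to 170 g, lying level on the stand with its underside 40 mm above the bench. Origin: centre of its underside; z up; the two ends are alike. Grasp it across its 58 mm width by the two long edges, at or a little behind its middle.
- film: the plate's blue coating, fixed to it: 104 x 42 mm, standing 1 mm proud of the glass top, centred, so an 8 mm border of bare glass is left all round. Its origin is that of the plate. The fingers must not touch it.
- stand: low plate stand, fixed for the episode: steel foot 104 x 60 x 6 mm, two white rails along its x (outer faces 20 mm either side of its centre line) whose tops are 40 mm above the bench. Origin: centre of its foot on the bench. The plate lies along it; the long edges overhang the rails by about 9 mm.
- holder: grey plate holder on a steel base 246 x 124 x 8 mm, fixed for the episode. Origin: on the bench on its centre line, where the orange catches begin; x points the way the plate slides in, long side along x (level, away from the robot), y left, z up. It reaches from x -86 to 160 mm and is at most 54 mm high. The plate slides on a floor 40 mm above the bench.
- tongue (a point): front end of the tongue, holder x = -85 mm, on its centre line at floor height. The tongue (x -85 to 26) is two black rails, tops 40 mm above the bench, 15 to 22 mm either side of the centre line; between and outside them it is open down to the base. A plate put half way in lies safely on it when let go.
- mouth (a point): middle of the mouth, holder x = -16 mm, at floor height. From here to x 0 flared guides narrow from 74 to 60 mm. Fingers beside the plate cannot pass the mouth: let go there and push the plate on by its rear edge, near the centre line.
- lips (a point): on the centre line at holder x = 24 mm, 48 mm above the bench, the height of the lips' undersides. The side walls (from x 16) are 61 mm apart; the lips above them (flared upward from x 16 to 24) reach in to 24 mm either side of the centre line; between them the channel is open above.
- lock_line (a point): on the centre line at floor height, in the plane of the catches' square locking faces, holder x = 12.5 mm. When the plate's rear edge has passed it (plate origin 60 mm beyond it) both catches snap in behind. From 15 mm before that a yellow spring ejector resists with 1.5 N rising to 3.3 N; let go, it carries the plate back against the catches. The push takes about 3 to 15 N.
- end_stops (a point): on the centre line at floor height, in the plane of the two hard end stops, holder x = 135.5 mm. They meet the plate's front edge 3 mm after the point where the catches snap; pushing on only rams it (40 N is too much).
- catch_left (a joint): sideways travel (m) of the left (+y) orange catch: 0 = sprung fully out, its nose 24 mm from the centre line; grows to 0.008 as it is pressed outward; 0.005 when the plate's edge is passing. Spring 0.8 N at 0, 1.6 N at 0.005. The nose has a ramp towards the mouth (x 0 to 10 mm) and a square locking face at x = 12.5 mm; 38 to 47 mm above the bench.
- catch_right (a joint): the same for the right (-y) catch.
- timer: white lab timer, 37x66x62 mm, a bystander to be left alone; origin: centre of its underside
- stir_box: small brown box, 40x60x30 mm, a bystander to be left alone; origin: centre of its underside
- beaker: clear 100 ml beaker, 54 mm across, 68 mm high, a bystander to be left alone; origin: centre of its underside
- tape: white tape roll lying flat, 66 mm across, 20 mm high, a bystander to be left alone; origin: centre of its underside
- blue_bottle: clear bottle with a blue cap, 56 mm across, 109 mm high, a bystander to be left alone; origin: centre of its underside
Things that resemble listed ones, but are neither listed nor needed, are in the scene too. Of the things that look like the plate, the largest one is meant.

How it is judged:
By the outcome, as a careful person would: the job done as asked, in the order asked, and still so for the second after the job is handed in, with the robot touching nothing.
It also fails if it takes over 54 s, if anything falls off the work surface, if the arm or the gripper's body presses on something with over 40 N, if the wrist force passes 120 N, or if a joint passes its speed limit or range.

ROBOT

A 7-joint arm with a two-finger parallel gripper is mounted at the origin on a cart in front of the work surface, level with it; the furniture and walls round the work are solid. World frame = base frame: x ahead of the robot, y to its left, z up, the work surface at z = 0. Lengths are in m, angles in rad, forces in N, time in s.
With the tool pointing down it reaches from about 0.425 to 0.925 m from the base axis. Payload 6.8 kg.
Tool frame: the origin (TCP) lies at the very end of the fingers, on their centre line; the grasp point (between the pads) lies r.grip_depth behind it (r.grip_depth is the distance from the TCP to the grasp point, in m); z points along the fingers, x is the direction in which the jaws open and shut, and the axes are right-handed (so a half turn about z gives the same grasp; the last joint's range is limited). The gripper opens to 85 mm and grips with 20 to 120 N. Pads are 22 mm wide; open, the fingers measure 114 mm over their backs; the gripper's body (76 mm by 85 mm) begins 54 mm behind the grasp point. The pads swing forward as they close: fully open they stand 13 mm farther back than shut.
Start: joints at [-1.372, 0.477, 0.022, 1.555, -0.011, 1.109, -0.083], TCP at [0.204, 0.643, 0.231] pointing down, gripper open.
Joint ranges: [-2.96, 2.96], [-0.34, 2.1], [-1.41, 1.46], [0.24, 2.44], [-1.37, 4.51], [0.17, 1.92], [-2.96, 2.96]. Speed limits (rad/s): [2.39, 2.39, 3.14, 3.14, 3.14, 3.14, 3.14].

INTERFACE

Orientations are given as a rotation vector (axis times angle).
In Python, from bench import readout, grab_frame, workorder, r gives the robot as it stands.
- The arm moves only by the shell command python3 -m handwheel 'ROWS' [FORCE]. ROWS is text: rows parted by semicolons, each of 7 numbers parted by spaces: the shift along the tool's x, y, z in mm, then the turn, a rotation vector about the tool's x, y, z in degrees, then the finger opening in mm, from 0 to 85.4. A call has 1 to 12 rows; each row is the pose to reach, as a shift and turn from the pose commanded when the call began, along the tool's axes at that moment; what a row does not reach only later rows make up. A row lasts 1/8 s, in which the tool goes at most 62.5 mm and 10.7 degrees, less where a joint would pass 70% of its speed; a pose out of reach is approached as far as the arm can. A call with a gripper value outside its range is refused whole. The fingers move at their own pace and stop on an object; FORCE is the grip in N (left out, the last holds). Time passes only in rows, so rows that repeat a pose let the fingers close. It gives the time, the measured TCP pose, the force and the opening at its end, in the units of the state.
- readout.get_obs(): the state, without advancing time (a new reading comes with each control period).
- grab_frame(name): name is "scene" or "top" or "wrist"; returns a dict with "pixels" (480x640x3 uint8, red, green, blue), "fx", "fy", "cx", "cy" (pixels), "rvec" (rotation vector, rad) and "tvec" (3), from world to camera coordinates, as OpenCV has them. Camera axes: x right, y down, z forward; pixel columns grow to the right and rows downward; lengths in m; the calibration is good to about 2 mm. A picture is of the moment at which its call begins. There is no depth.
- workorder.hand_in(): hands the job in, once; it reports no verdict.
The state is a dict: "clock": time; "joints": joint angles; "qvel": joint speeds; "tau": joint torques, N m; "tcp_pos": TCP position; "orientation": TCP orientation; "contact_force": force on the tool from outside, world axes, zero at the start; "moment": the same for the moment, N m; "grip_width": finger opening in m.
Only numpy, scipy, OpenCV 4.12 (cv2) and the standard library are available. Lean on these libraries where they do the work, as an engineer would, in place of code of your own. Each camera call takes 0.05 s, during which the arm holds its last target.

## Working session

There is one attempt and no reset: what is moved stays moved. The work goes in short steps, Python scripts to look and compute and a shell command to move; the robot and the scene stay as the last step left them, time stands still between calls to the robot, and variables do not carry over. Pictures are saved under pics/ and viewed, and the job is handed in when it is done.

```bash
ls; mkdir -p pics
python3 - <<'E'
from bench import readout, grab_frame, workorder, r
import cv2
o=readout.get_obs(); print(o); print(r.grip_depth)
for n in ["scene","top","wrist"]:
    f=grab_frame(n); cv2.imwrite(f"pics/{n}0.png",f["pixels"][:,:,::-1]); print(n,f["fx"],f["fy"],f["cx"],f["cy"],f["rvec"],f["tvec"])
E
```

```text
pics
{'clock': 0.0, 'joints': array([-1.37210439,  0.47780428,  0.0223332 ,  1.55647756, -0.01149419,
        1.10928079, -0.0831355 ]), 'qvel': array([ 0.00053401,  0.00105482, -0.00059764, -0.0003578 ,  0.00034019,
        0.0006536 ,  0.00210621]), 'tau': array([-6.05733239e-04, -5.96450937e+01,  1.60791378e+00, -2.81195766e+01,
        1.25394834e-02,  9.42793937e-03, -3.56890155e-05]), 'tcp_pos': array([0.20368268, 0.64290546, 0.23031176]), 'orientation': array([ 2.53382086e+00,  1.85521640e+00, -2.19721176e-03]), 'contact_force': array([-0.09567498, -0.47729175, -1.0717987 ]), 'moment': array([-0.00222763,  0.05855074,  0.00665573]), 'grip_width': 0.0855037503130279}
0.0187
scene 462.7927165295666 462.7927165295666 312.7680270149034 238.99339317482574 [ 2.11938592 -0.98831653  0.42751411] [-0.38635382  0.34114052  0.91295329]
top 601.0396847890438 601.0396847890438 321.8621424338946 239.94868159286455 [ 2.12817827 -2.17451736  0.16254173] [-0.02158103  0.56889856  1.3586821 ]
wrist 343.95736982239356 343.95736982239356 319.8212477054 236.81452993833136 [-2.31935239 -1.69684186 -0.26735006] [-0.67412493 -0.04013122  0.38137679]
```

View pics/scene0.png

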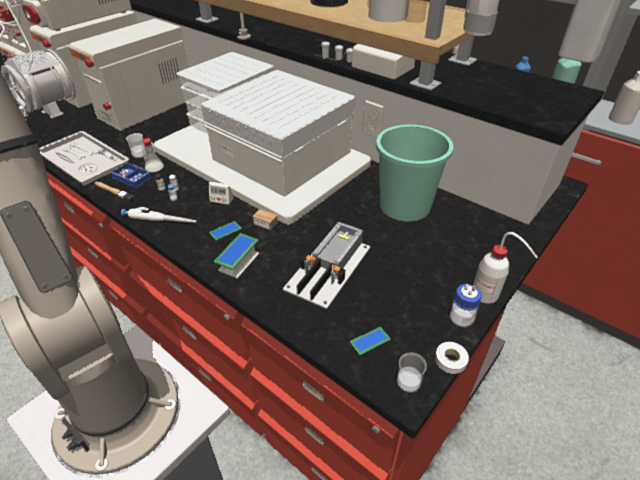

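View pics/top0.png

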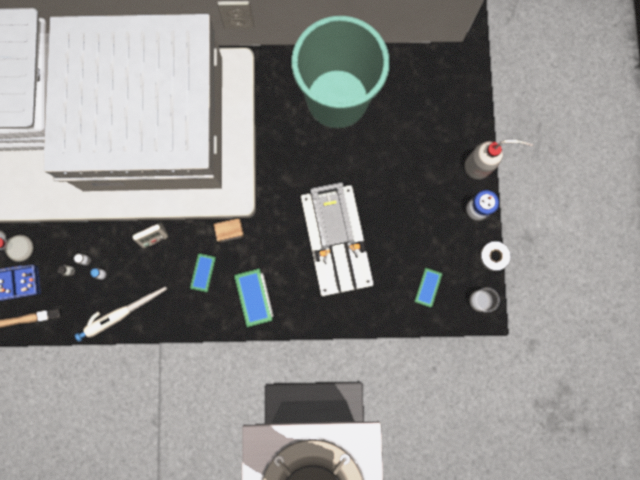

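View pics/wrist0.png

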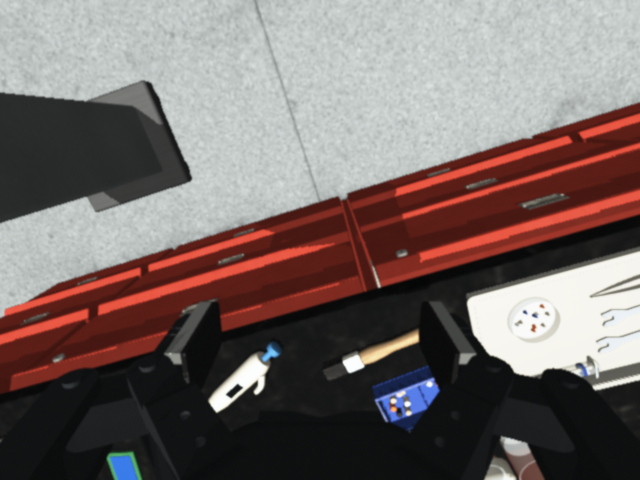

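The top view shows the plate at about (254,298), the holder at (338,240) and two smaller decoys at (203,272) and (428,288). I'll enlarge the parts I need.

Run:
```python
import cv2
t=cv2.imread("pics/top0.png"); s=cv2.imread("pics/scene0.png")
c=lambda im,x,y,w,h,k:cv2.resize(im[y:y+h,x:x+w],None,fx=k,fy=k,interpolation=cv2.INTER_CUBIC)
cv2.imwrite("pics/t_plate.png",c(t,225,260,60,75,8))
cv2.imwrite("pics/t_hold.png",c(t,290,175,95,125,4.8))
cv2.imwrite("pics/s_hold.png",c(s,275,215,105,95,6))
cv2.imwrite("pics/s_plate.png",c(s,200,215,70,65,8))
```

```text
(no output)
```

View pics/t_plate.png

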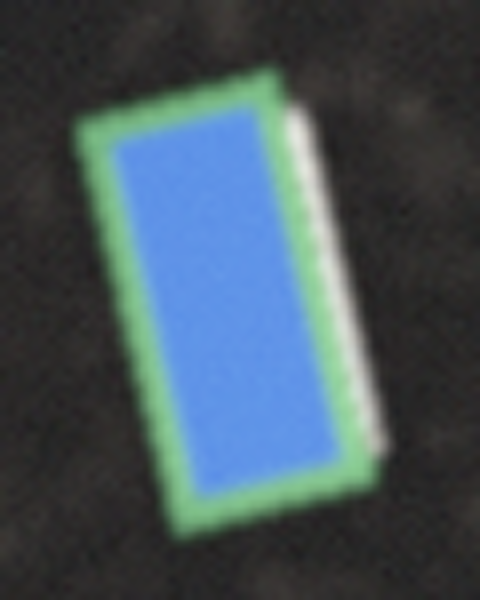

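View pics/t_hold.png

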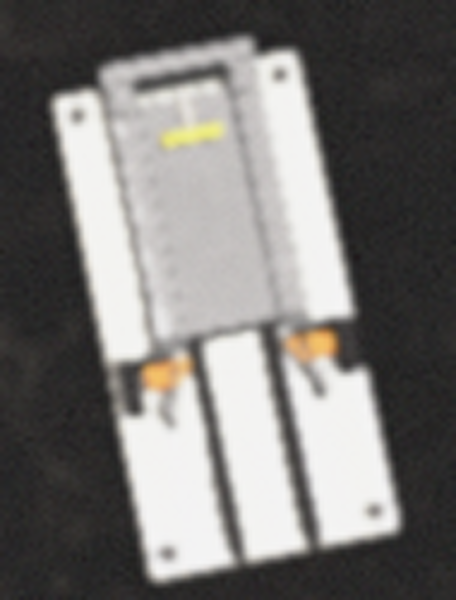

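View pics/s_hold.png

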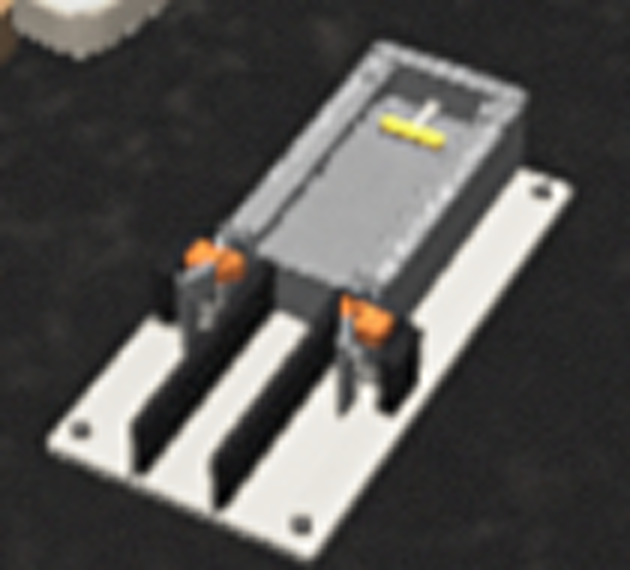

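View pics/s_plate.png

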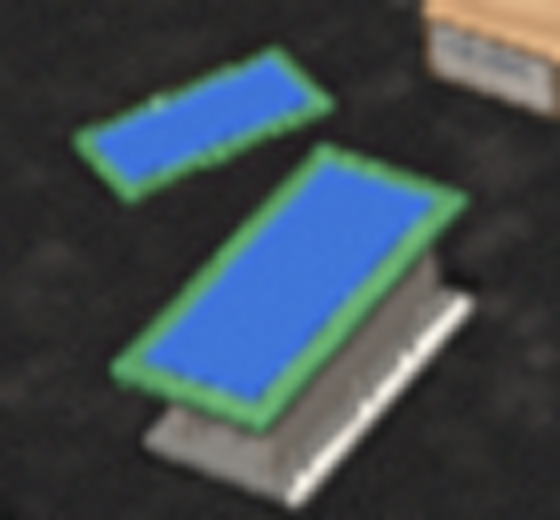

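Both sets of corners are readable. Next I'll fit the plate and holder poses from both cameras.

```bash
cat > h.py <<'E'
import numpy as np, cv2
from scipy.optimize import least_squares
from scipy.spatial.transform import Rotation as R
def unc(p,x0,y0,k): return (np.array(p,float)+.5)/k-.5+[x0,y0]
def proj(f,P): return cv2.projectPoints(np.array(P,float),f["rvec"],f["tvec"],np.array([[f["fx"],0,f["cx"]],[0,f["fy"],f["cy"]],[0,0,1.]]),None)[0][:,0]
def world(p,P):
    x,y,a=p; P=np.array(P,float); c,s=np.cos(a),np.sin(a)
    return np.c_[x+c*P[:,0]-s*P[:,1],y+s*P[:,0]+c*P[:,1],P[:,2]]
def fit(obs,p0):  # obs list (frame,model pts,pix)
    fun=lambda p:np.concatenate([(proj(f,world(p,M))-q).ravel() for f,M,q in obs])
    s=least_squares(fun,p0,x_scale=[.01,.01,.1]); return s.x,s.fun.reshape(-1,2)
def pp(o,n=''): 
    print(n,o['clock'],o['tcp_pos'].round(4),R.from_rotvec(o['orientation']).as_matrix().round(4).tolist(),o['contact_force'].round(2),o['grip_width'])
E
python3 - <<'E'
from h import *
from bench import grab_frame,readout
T=grab_frame("top");S=grab_frame("scene")
z=.046
PM=[[.06,.029,z],[.06,-.029,z],[-.06,-.029,z],[-.06,.029,z]]
pt=unc([(76,120),(278,68),(382,488),(177,540)],225,260,8)
ps=unc([(322,146),(468,199),(262,431),(112,370)],200,215,8)
HM=[[.160,.062,.008],[.160,-.062,.008],[-.086,-.062,.008],[-.086,.062,.008]]
ht=unc([(51,97),(299,47),(402,530),(150,584)],290,175,4.8)
hs=unc([(577,185),(310,562),(46,445)],275,215,6)
for n,obs in (("plate",[(T,PM,pt),(S,PM,ps)]),("plT",[(T,PM,pt)]),("plS",[(S,PM,ps)]),("hold",[(T,HM,ht),(S,HM[1:],hs)]),("hT",[(T,HM,ht)]),("hS",[(S,HM[1:],hs)])):
    p,e=fit(obs,[.6,0,0.2]); print(n,p.round(4),np.degrees(p[2]).round(2),e.round(1).tolist())
E
```

```text
plate [0.4392 0.1255 0.2327] 13.33 [[1.0, 0.2], [0.2, 0.4], [-0.2, -1.2], [0.6, -1.2], [-0.6, 0.1], [-0.5, -0.2], [-0.6, -0.1], [-1.0, 0.2]]
plT [0.4382 0.1264 0.2321] 13.3 [[0.6, 0.7], [-0.1, 0.9], [-0.6, -0.7], [0.2, -0.8]]
plS [0.4403 0.1242 0.2327] 13.33 [[0.1, 0.1], [0.2, -0.2], [0.1, -0.1], [-0.4, 0.2]]
hold [ 0.5374 -0.077   0.1818] 10.42 [[1.1, 0.1], [-0.2, 0.4], [0.1, -0.4], [1.2, -1.0], [-1.3, 0.5], [-0.5, -0.8], [-0.6, -0.4]]
hT [ 0.5368 -0.0757  0.1796] 10.29 [[0.7, 0.3], [-0.6, 0.7], [-0.5, -0.1], [0.5, -0.8]]
hS [ 0.5379 -0.0792  0.1789] 10.25 [[-0.4, 0.9], [0.2, -0.4], [0.1, -0.2]]
```

```bash
cat >> h.py <<'E'
def delta(o,pos,yaw,ref=None):
    """tool-frame shift mm & turn deg to reach pos with tool straight down, tool x at angle yaw(deg)"""
    R0=R.from_rotvec(o['orientation']); y=np.radians(yaw)
    X=np.array([np.cos(y),np.sin(y),0]);Z=np.array([0,0,-1.]);Y=np.cross(Z,X)
    R1=R.from_matrix(np.c_[X,Y,Z])
    return (R0.inv().apply(np.array(pos)-o['tcp_pos'])*1000).round(1),np.degrees((R0.inv()*R1).as_rotvec()).round(2)
E
python3 - <<'E'
from h import *
from bench import readout,grab_frame
o=readout.get_obs(); pp(o)
print(delta(o,[.4295,.123,.15],103.3))
f=grab_frame("wrist"); Rc=R.from_rotvec(f["rvec"]).as_matrix(); c=-Rc.T@f["tvec"]; R0=R.from_rotvec(o['orientation'])
print("cam in tool",R0.inv().apply(c-o['tcp_pos']), "view dir tool",R0.inv().apply(Rc[2]))
E
```

```text
0.25 [0.2038 0.6432 0.2308] [[0.302, 0.9533, -0.0002], [0.9533, -0.302, -0.0009], [-0.0009, 0.0001, -1.0]] [-0.18 -0.07 -0.03] 0.0851328661835768
(array([-427.7,  372.3,   81.3]), array([-1.000e-02,  5.000e-02, -3.088e+01]))
cam in tool [ 0.00029782 -0.07941351 -0.14321479] view dir tool [-6.99622367e-04  3.10006711e-01  9.50734111e-01]
```

```bash
python3 -m handwheel '-40 35 0 0 0 -3 85; -85 74 0 0 0 -6 85; -128 112 10 0 0 -9 85; -171 149 20 0 0 -12 85; -214 186 30 0 0 -15 85; -257 223 40 0 0 -18 85; -300 260 50 0 0 -21 85; -343 298 60 0 0 -24 85; -386 335 70 0 0 -27 85; -415 361 78 0 0 -30 85; -427.7 372.3 81.3 0 0 -30.9 85; -427.7 372.3 81.3 0 0 -30.9 85' 40
python3 - <<'E'
from h import *
from bench import readout,grab_frame
o=readout.get_obs(); pp(o); print(o['joints'])
f=grab_frame("wrist"); cv2.imwrite("pics/w1.png",f["pixels"][:,:,::-1])
f=grab_frame("top"); cv2.imwrite("pics/t1.png",f["pixels"][:,:,::-1])
E
```

```text
clock: 1.8
tcp_pos: [0.4298, 0.1221, 0.1499]
orientation: [1.953, 2.461, -0.001]
contact_force: [-0.4, -0.3, -0.4]
grip_width: 0.0851
 1.8 [0.4298 0.1221 0.1499] [[-0.2273, 0.9738, -0.0002], [0.9738, 0.2273, -0.0003], [-0.0003, -0.0003, -1.0]] [-0.37 -0.33 -0.39] 0.08505392010561424
[-0.57765181  0.21068137  0.18211128  2.17091453 -0.0544002   0.76443911
  1.43990215]
```

View pics/w1.png

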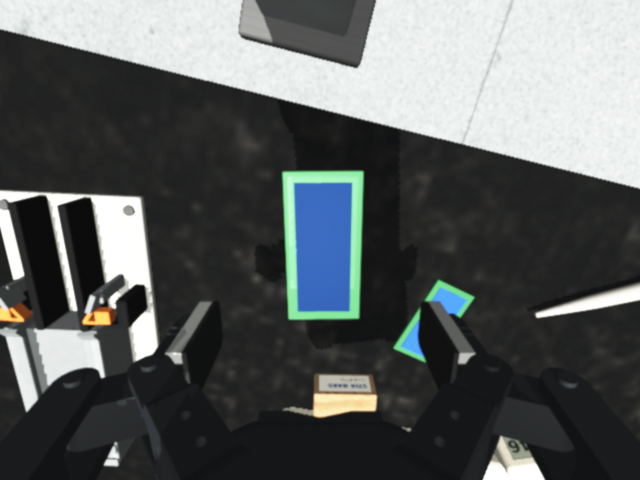

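The wrist view shows the plate with corners at about (283,171), (364,171), (359,320) and (288,320). I'll refine those and refit.

Run:
```python
import cv2
t=cv2.imread("pics/w1.png")
c=lambda x,y:cv2.resize(t[y:y+30,x:x+36],None,fx=10,fy=10,interpolation=cv2.INTER_CUBIC)
import numpy as np
a=np.vstack([np.hstack([c(270,160),c(345,160)]),np.hstack([c(270,305),c(345,305)])]); cv2.imwrite("pics/w1c.png",a)
```

```text
(no output)
```

View pics/w1c.png

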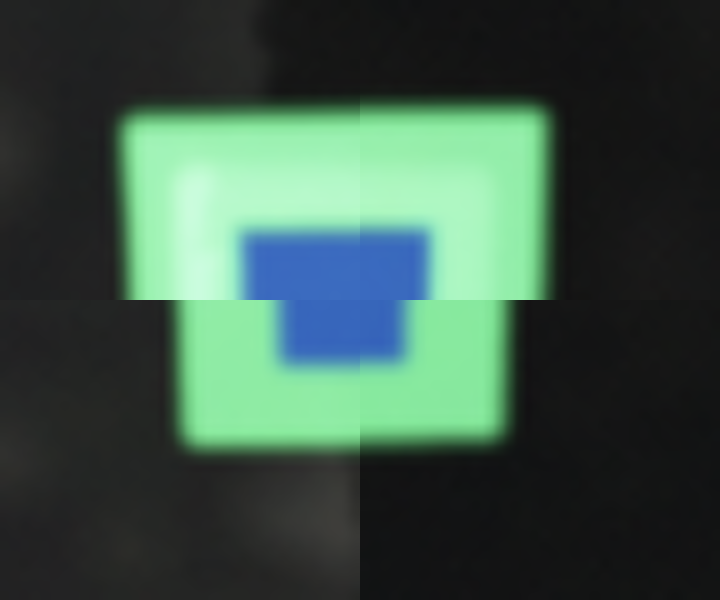

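Run:
```python
from h import *
from bench import grab_frame,readout
W=grab_frame("wrist")
z=.046
PM=[[-.06,-.029,z],[-.06,.029,z],[.06,-.029,z],[.06,.029,z]]
FM=[[-.052,-.021,.047],[-.052,.021,.047],[.052,-.021,.047],[.052,.021,.047]]
O=[(270,160),(345,160),(270,305),(345,305)]
q=np.array([unc(p,*o,10) for p,o in zip([(120,107),(192,104),(181,150),(146,144)],O)])
qf=np.array([unc(p,*o,10) for p,o in zip([(241,229),(70,229),(279,65),(45,64)],O)])
for ob in ([(W,PM,q)],[(W,FM,qf)],[(W,PM,q),(W,FM,qf)]):
    p,e=fit(ob,[.44,.125,.23]); print(p.round(4),np.degrees(p[2]),e.round(2).tolist())
o=readout.get_obs()
c,s=np.cos(p[2]),np.sin(p[2])
g=[p[0]-.010*c,p[1]-.010*s,.024]
pp(o);print(delta(o,g,90+np.degrees(p[2])))
```

```text
[0.4404 0.1293 0.2388] 13.683934636061021 [[0.39, 0.69], [-0.33, 0.39], [0.35, -0.82], [-0.42, -0.68]]
[0.4407 0.1293 0.2382] 13.64933202355881 [[-0.3, 0.31], [0.41, -0.08], [-0.18, -0.03], [0.05, -0.24]]
[0.4406 0.1293 0.2386] 13.669021504168441 [[0.35, 0.91], [-0.38, 0.63], [0.28, -0.65], [-0.5, -0.49], [-0.27, 0.09], [0.46, -0.32], [-0.11, -0.2], [0.14, -0.43]]
 1.95 [0.4294 0.1245 0.1502] [[-0.2315, 0.9728, 0.0003], [0.9728, 0.2315, 0.0006], [0.0005, 0.0004, -1.0]] [-0.62 -0.08  0.17] 0.08479359448524466
(array([  2. ,   1.9, 126.2]), array([ 0.02, -0.03, -0.28]))
```

The arm was still settling when that picture was taken, so I'll take another and fit again.

```bash
cat >> h.py <<'E'
def refine(f,p,zt=.046,zf=.047,win=4):
    """iterate: project model corners, subpix corners on green/blue, fit"""
    img=f["pixels"].astype(float)
    green=img[:,:,1]-0.0; 
    g=cv2.GaussianBlur(f["pixels"],(0,0),.8)
    PM=np.array([[a,b,zt] for a in(-.06,.06) for b in(-.029,.029)]); FM=np.array([[a,b,zf] for a in(-.052,.052) for b in(-.021,.021)])
    for _ in range(3):
        qp=proj(f,world(p,PM)).astype(np.float32)[:,None].copy(); qf=proj(f,world(p,FM)).astype(np.float32)[:,None].copy()
        crit=(3,50,.01)
        cv2.cornerSubPix(np.ascontiguousarray(g[:,:,1]),qp,(win,win),(-1,-1),crit)
        cv2.cornerSubPix(np.ascontiguousarray(g[:,:,0]),qf,(win,win),(-1,-1),crit)
        p,e=fit([(f,PM,qp[:,0]),(f,FM,qf[:,0])],p)
    return p,e
E
python3 - <<'E'
from h import *
from bench import grab_frame,readout
W=grab_frame("wrist"); cv2.imwrite("pics/w2.png",W["pixels"][:,:,::-1]); o=readout.get_obs()
p,e=refine(W,[.441,.127,.236]); print(p.round(4),np.degrees(p[2]),e.round(2).tolist())
pp(o)
c,s=np.cos(p[2]),np.sin(p[2])
for zz in (.1,.024): print(delta(o,[p[0]-.010*c,p[1]-.010*s,zz],90+np.degrees(p[2])))
im=cv2.cvtColor(W["pixels"],cv2.COLOR_RGB2BGR)
for q in proj(W,world(p,[[a,b,.046] for a in(-.06,.06) for b in(-.029,.029)])): cv2.circle(im,tuple(int(round(v)) for v in q),2,(0,0,255),-1)
cv2.imwrite("pics/w2o.png",im)
E
```

```text
[0.441  0.1269 0.2356] 13.500849987735013 [[-0.34, 0.02], [0.33, -0.17], [-0.33, 0.39], [0.19, 0.28], [-0.11, -0.32], [0.16, -0.23], [-0.24, 0.12], [0.35, 0.19]]
 2.0 [0.4294 0.1246 0.1502] [[-0.2321, 0.9727, 0.0003], [0.9727, 0.2321, 0.0005], [0.0005, 0.0004, -1.0]] [ 0.07 -0.16  0.1 ] 0.08487882081763307
(array([-0.4,  1.8, 50.2]), array([ 0.02, -0.03, -0.08]))
(array([ -0.5,   1.8, 126.2]), array([ 0.02, -0.03, -0.08]))
```

View pics/w2o.png

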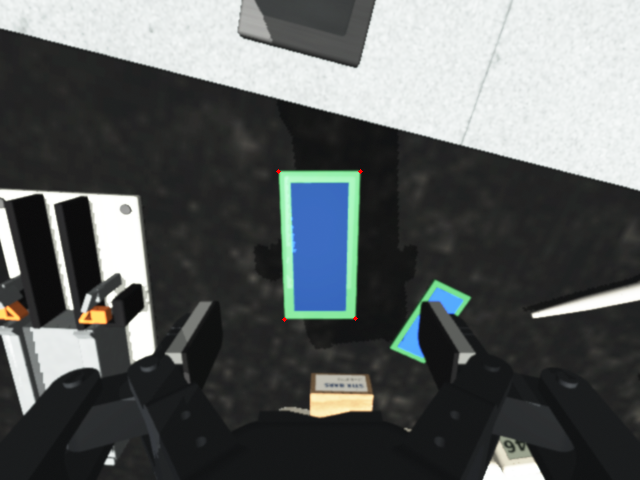

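```bash
python3 -c "
from bench import r; print([(a,getattr(r,a)) for a in dir(r) if not a.startswith('_')])"; python3 -m handwheel '0 1 30 0 0 0 85; -0.4 1.8 60 0 0 0 85; -0.4 1.8 90 0 0 0 85; -0.4 1.8 110 0 0 0 85; -0.4 1.8 122 0 0 0 85; -0.4 1.8 129 0 0 0 85; -0.4 1.8 129 0 0 0 85; -0.4 1.8 129 0 0 0 85' 35
python3 - <<'E'
from h import *
from bench import grab_frame,readout
W=grab_frame("wrist"); cv2.imwrite("pics/w3.png",W["pixels"][:,:,::-1])
pp(readout.get_obs())
E
```

```text
[('Unreachable', <class 'bench.Unreachable'>), ('grip_depth', 0.0187)]
clock: 3.0
tcp_pos: [0.4319, 0.1236, 0.0215]
orientation: [1.949, 2.464, 0.002]
contact_force: [-0.3, -0.1, 0.3]
grip_width: 0.0849
 3.05 [0.4319 0.1236 0.0216] [[-0.2303, 0.9731, 0.001], [0.9731, 0.2303, 0.0006], [0.0003, 0.0011, -1.0]] [0.17 1.02 0.12] 0.08480628673149762
```

View pics/w3.png

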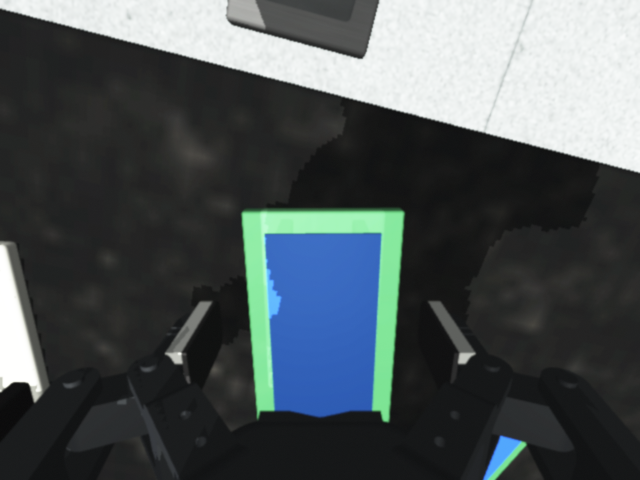

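The plate is centred between the pads: its edges are at columns 250 and 398, with the pads at 215 and 430. Closing now.

```bash
python3 -m handwheel '0 0 0 0 0 0 70; 0 0 0 0 0 0 62; 0 0 0 0 0 0 52; 0 0 0 0 0 0 50; 0 0 0 0 0 0 50; 0 0 0 0 0 0 50; 0 0 0 0 0 0 50' 30
python3 -m handwheel '0 0 -4 0 0 0 50; 0 0 -10 0 0 0 50; 0 0 -25 0 0 0 50; 0 0 -45 0 0 0 50; 0 0 -60 0 0 0 50; 0 0 -60 0 0 0 50; 0 0 -60 0 0 0 50'
python3 - <<'E'
from h import *
from bench import grab_frame,readout
pp(readout.get_obs())
for n in("wrist","scene"):
    W=grab_frame(n); cv2.imwrite(f"pics/{n}4.png",W["pixels"][:,:,::-1])
im=cv2.imread("pics/scene4.png"); cv2.imwrite("pics/scene4c.png",cv2.resize(im[140:300,140:380],None,fx=3.3,fy=3.3))
E
```

```text
clock: 3.92
tcp_pos: [0.4316, 0.1235, 0.0214]
orientation: [1.949, 2.464, 0.001]
contact_force: [-1.5, 0.2, 6.3]
grip_width: 0.0576
clock: 4.8
tcp_pos: [0.4312, 0.1233, 0.0808]
orientation: [-1.948, -2.464, 0.0]
contact_force: [-0.8, -0.7, -1.3]
grip_width: 0.0571
 4.8 [0.4312 0.1233 0.0808] [[-0.2306, 0.9731, -0.0002], [0.9731, 0.2306, -0.0], [0.0, -0.0002, -1.0]] [-0.77 -0.67 -1.27] 0.057127862848798235
```

View pics/wrist4.png

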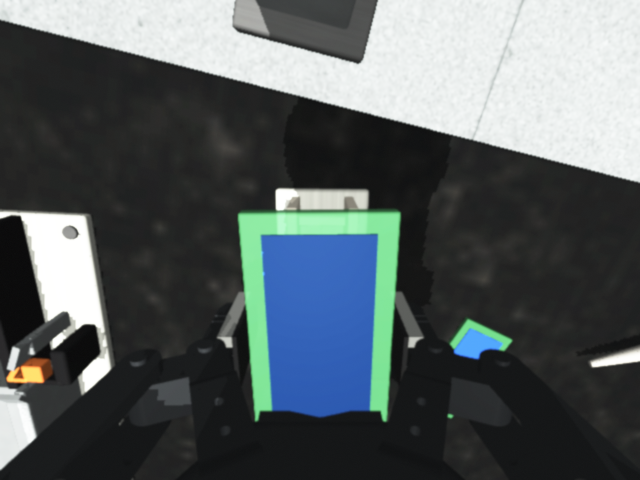

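View pics/scene4c.png

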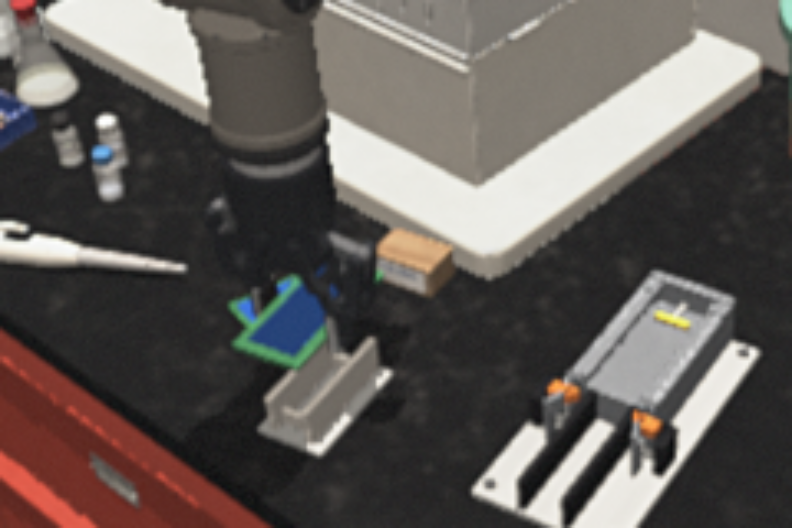

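The plate is held level and clear of the stand, with its rear edge at row 211. I'll move beside the holder, keeping it unobstructed, to measure it with the wrist camera.

Run:
```python
from h import *
from bench import grab_frame,readout
o=readout.get_obs(); print(delta(o,[.4433,.0177,.15],100.3))
```

```text
(array([-105.5,  -12.4,  -69.5]), array([-0.07,  0.01,  3.03]))
```

```bash
python3 -m handwheel '0 0 -30 0 0 0 50; -15 -2 -55 0 0 0.5 50; -40 -5 -69.5 0 0 1 50; -65 -8 -69.5 0 0 2 50; -90 -11 -69.5 0 0 3 50; -105.5 -12.4 -69.5 0 0 3 50; -105.5 -12.4 -69.5 0 0 3 50; -105.5 -12.4 -69.5 0 0 3 50; -105.5 -12.4 -69.5 0 0 3 50; -105.5 -12.4 -69.5 0 0 3 50'
python3 - <<'E'
from h import *
from bench import grab_frame,readout
pp(readout.get_obs())
W=grab_frame("wrist"); pp(readout.get_obs());cv2.imwrite("pics/w5.png",W["pixels"][:,:,::-1])
import pickle; pickle.dump(W,open("w5.pkl","wb"))
E
```

```text
clock: 6.15
tcp_pos: [0.4436, 0.0184, 0.1504]
orientation: [-2.011, -2.413, 0.0]
contact_force: [0.5, 0.3, -1.5]
grip_width: 0.0574
 6.15 [0.4436 0.0184 0.1504] [[-0.1802, 0.9836, -0.0002], [0.9836, 0.1802, 0.0001], [0.0001, -0.0001, -1.0]] [ 0.48  0.35 -1.53] 0.05735824791043329
 6.2 [0.4436 0.0183 0.1504] [[-0.1801, 0.9837, -0.0001], [0.9837, 0.1801, 0.0001], [0.0001, -0.0001, -1.0]] [ 0.09 -0.46 -0.8 ] 0.057068251881764676
```

View pics/w5.png

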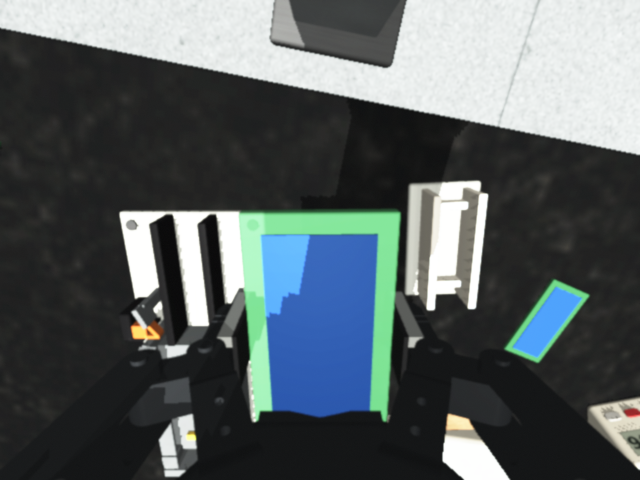

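Run:
```python
import cv2
t=cv2.imread("pics/w5.png")
cv2.imwrite("pics/w5a.png",cv2.resize(t[200:300,110:250],None,fx=5.6,fy=5.6,interpolation=cv2.INTER_CUBIC))
cv2.imwrite("pics/w5b.png",cv2.resize(t[280:360,110:220],None,fx=7,fy=7,interpolation=cv2.INTER_CUBIC))
```

```text
(no output)
```

View pics/w5a.png

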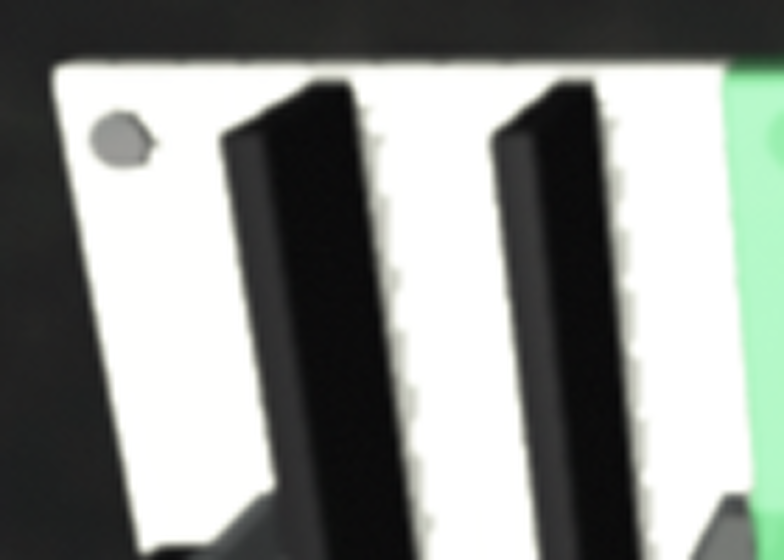

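View pics/w5b.png

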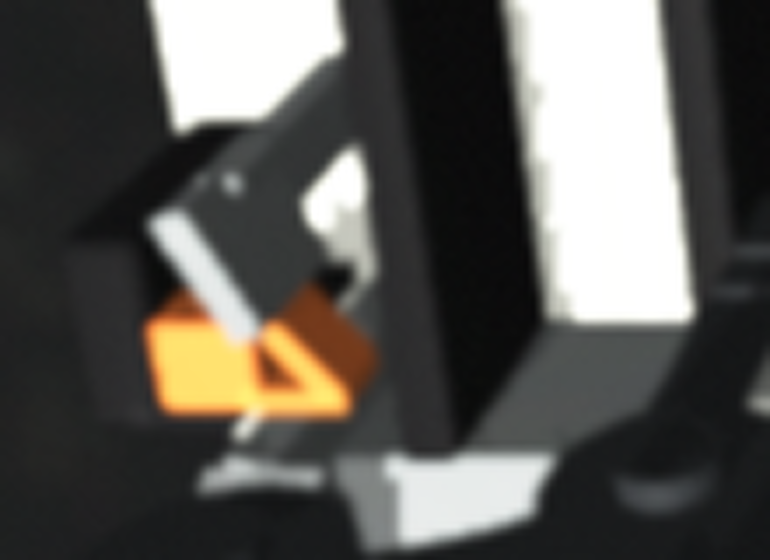

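Run:
```python
from h import *
import pickle; W=pickle.load(open("w5.pkl","rb"))
A=[((-.086,-.062,.008),(51,63)),((-.085,-.022,.040),(220,136)),((-.085,-.015,.04),(265,131)),((-.085,.015,.04),(491,137)),((-.085,.022,.04),(532,131)),
((-.085,-.022,.008),(316,80)),((-.085,-.015,.008),(351,80)),((-.085,.015,.008),(560,80)),((-.085,.022,.008),(594,80))]
B=[((.026,-.015,.04),(465,450)),((.026,-.015,.008),(547,322)),((.0125,-.024,.047),(352,415))]
M=np.array([a for a,_ in A]+[b for b,_ in B]); q=np.vstack([unc([b for _,b in A],110,200,5.6),unc([b for _,b in B],110,280,7)])
p,e=fit([(W,M,q)],[.537,-.077,.18]); print(p.round(4),np.degrees(p[2]),e.round(1).tolist())
im=cv2.cvtColor(W["pixels"],cv2.COLOR_RGB2BGR)
# plate in wrist w5: rear corners
t=cv2.imread("pics/w5.png"); c=lambda x,y:cv2.resize(t[y:y+24,x:x+36],None,fx=10,fy=10,interpolation=cv2.INTER_CUBIC)
cv2.imwrite("pics/w5c.png",np.hstack([c(225,203),c(380,203)]))
```

```text
[ 0.5396 -0.0759  0.1761] 10.089728626128995 [[-0.1, 0.9], [-1.0, -0.6], [0.1, 0.3], [-1.1, -0.6], [0.7, 0.5], [-0.4, -0.8], [1.6, -0.8], [-0.6, -0.6], [1.5, -0.6], [-0.7, 2.9], [1.0, 0.6], [-0.8, -0.8]]
```

View pics/w5c.png

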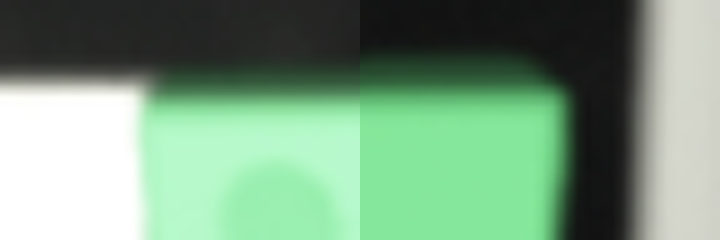

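Run:
```python
from h import *
import pickle; W=pickle.load(open("w5.pkl","rb"))
from bench import readout
A=[((-.086,-.062,.008),(51,63)),((-.085,-.022,.040),(220,136)),((-.085,-.015,.04),(265,131)),((-.085,.015,.04),(491,137)),((-.085,.022,.04),(532,131)),
((-.085,-.022,.008),(316,80)),((-.085,.015,.008),(560,80))]
B=[((.026,-.015,.008),(547,322)),((.0125,-.024,.047),(352,415))]
M=np.array([a for a,_ in A]+[b for b,_ in B]); q=np.vstack([unc([b for _,b in A],110,200,5.6),unc([b for _,b in B],110,280,7)])
p,e=fit([(W,M,q)],[.537,-.077,.18]); print(p.round(4),np.degrees(p[2]),e.round(1).tolist())
o=readout.get_obs()
PM=[[-.06,-.029,.175],[-.06,.029,.175]]; q=np.array([unc((142,95),225,203,10),unc((210,92),380,203,10)])
pl,e=fit([(W,PM,q)],[.4536,.02,.176]); print(pl,np.degrees(pl[2]),e.round(2).tolist())
R0=R.from_rotvec(o['orientation']); print(R0.inv().apply(np.r_[pl[:2],.169]-o['tcp_pos'])*1000)
```

```text
[ 0.5398 -0.076   0.1721] 9.85993736674951 [[0.2, 0.8], [-0.7, -0.5], [0.5, 0.4], [-0.7, -0.3], [1.1, 0.8], [-0.0, -0.7], [-0.3, -0.4], [0.8, 0.7], [-0.9, -0.7]]
[0.45355259 0.02032753 0.1820709 ] 10.43189403893086 [[-0.91, 0.07], [0.91, 0.07]]
[  0.19705484  10.12017012 -18.55457806]
```

Run:
```python
from h import *
from bench import grab_frame,readout
o=readout.get_obs(); H=[.5392,-.0762,np.radians(10.1)]
w=world(H,[[-.092,0,.045]])[0]; print(w,delta(o,w,100.1))
```

```text
[ 0.44862571 -0.09233374  0.045     ] (array([-109.7,  -15. ,  105.4]), array([-0.  , -0.  ,  0.27]))
```

```bash
python3 -m handwheel '-20 -4 0 0 0 0 50; -50 -10 0 0 0 0 50; -80 -15 0 0 0 0.3 50; -100 -15 0 0 0 0.3 50; -109.7 -15 15 0 0 0.3 50; -109.7 -15 40 0 0 0.3 50; -109.7 -15 65 0 0 0.3 50; -109.7 -15 85 0 0 0.3 50; -109.7 -15 100 0 0 0.3 50; -109.7 -15 105 0 0 0.3 50; -109.7 -15 105 0 0 0.3 50; -109.7 -15 105 0 0 0.3 50'
python3 - <<'E'
from h import *
from bench import grab_frame,readout
pp(readout.get_obs())
F={n:grab_frame(n) for n in("wrist","scene","top")}
for n in F: cv2.imwrite(f"pics/{n}6.png",F[n]["pixels"][:,:,::-1])
s=cv2.imread("pics/scene6.png");cv2.imwrite("pics/scene6c.png",cv2.resize(s[190:310,250:400],None,fx=5,fy=5,interpolation=cv2.INTER_CUBIC))
E
```

```text
clock: 7.7
tcp_pos: [0.4491, -0.0928, 0.0461]
orientation: [2.018, 2.406, 0.001]
contact_force: [0.6, 0.1, -1.2]
grip_width: 0.0573
 7.7 [ 0.4491 -0.0928  0.0461] [[-0.1739, 0.9848, 0.0012], [0.9848, 0.1739, 0.0], [-0.0002, 0.0012, -1.0]] [ 0.64  0.15 -1.22] 0.05731027856152829
```

View pics/wrist6.png

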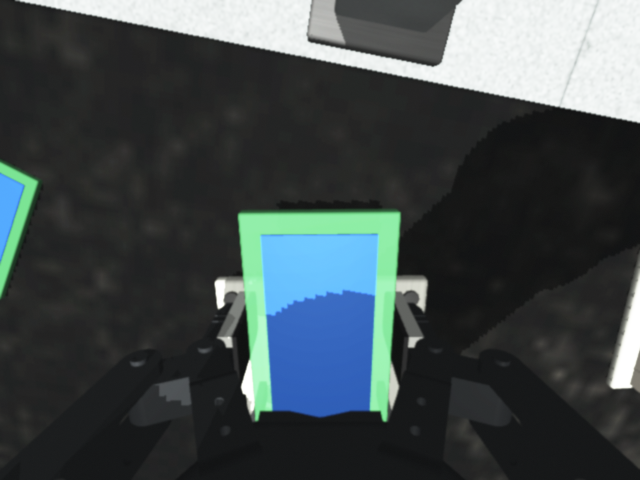

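View pics/scene6c.png

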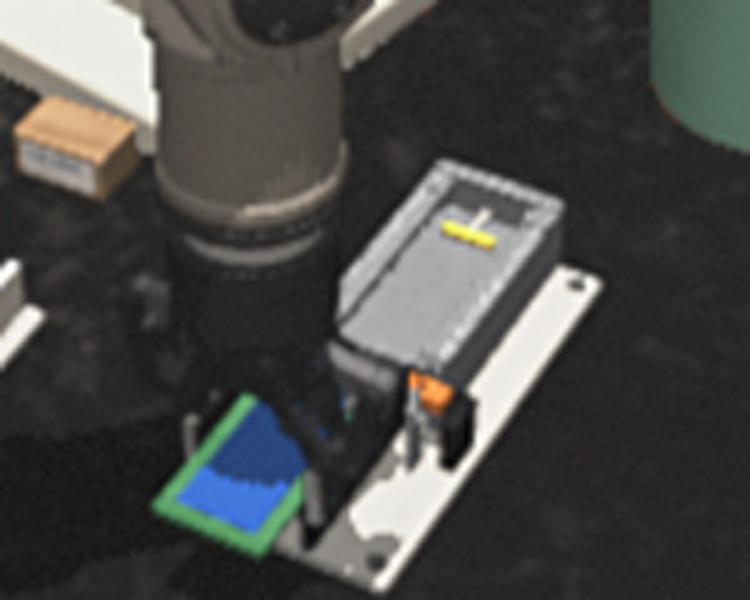

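The base's rear corners are at about (216,278) and (428,277), and the plate's rear edge spans columns 239–401, so the lateral error can be measured directly. I'll crop for that.

Run:
```python
import cv2,numpy as np
t=cv2.imread("pics/wrist6.png"); c=lambda x,y:cv2.resize(t[y:y+40,x:x+40],None,fx=10,fy=10,interpolation=cv2.INTER_CUBIC)
cv2.imwrite("pics/w6c.png",np.hstack([c(205,265),c(400,265)]))
c=lambda x,y:cv2.resize(t[y:y+24,x:x+36],None,fx=10,fy=10,interpolation=cv2.INTER_CUBIC)
cv2.imwrite("pics/w6d.png",np.hstack([c(225,203),c(380,203)]))
```

```text
(no output)
```

View pics/w6c.png

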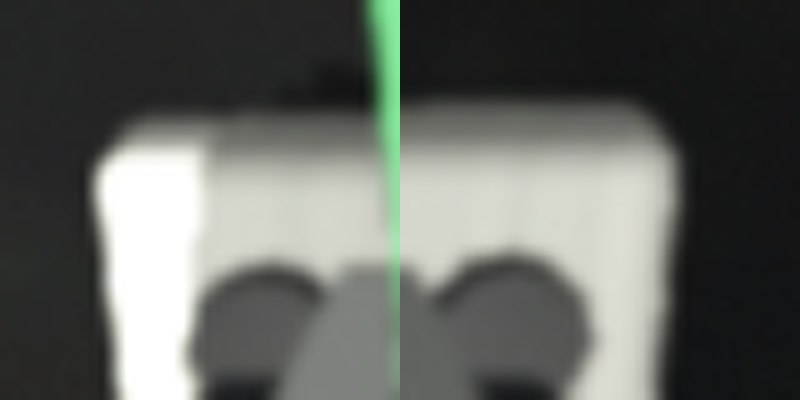

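View pics/w6d.png

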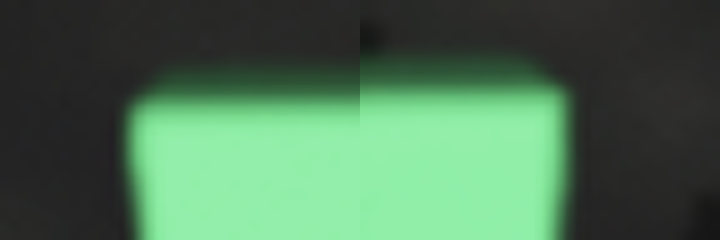

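Run:
```python
from h import *
from bench import grab_frame,readout
W=grab_frame("wrist"); o=readout.get_obs(); pp(o)
HM=[[-.086,.062,.008],[-.086,-.062,.008]]
q=np.array([unc((283,149),400,265,10),unc((93,159),205,265,10)])
p,e=fit([(W,HM,q)],[.539,-.076,.176]); print(p,np.degrees(p[2]),e.round(2).tolist())
zt=o['tcp_pos'][2]-.0214+.046
q=np.array([unc((128,103),225,203,10),unc((212,92),380,203,10)])
pl,e=fit([(W,[[-.06,-.029,zt],[-.06,.029,zt]],q)],[.459,-.09,.176]); print(pl,np.degrees(pl[2]),e.round(2).tolist())
c,s=np.cos(p[2]),np.sin(p[2]); d=pl[:2]-p[:2]; print("plate in holder",c*d[0]+s*d[1],-s*d[0]+c*d[1])
```

```text
7.9 [ 0.4489 -0.0927  0.0459] [[-0.1741, 0.9847, 0.0009], [0.9847, 0.1741, 0.0001], [-0.0001, 0.0009, -1.0]] [-0.81  0.05 -0.99] 0.05714949700064106
[ 0.53944687 -0.07584518  0.17914325] 10.264152026309036 [[0.32, 0.03], [-0.32, 0.04]]
[ 0.4589998  -0.09083825  0.18084134] 10.361445782375561 [[-0.09, 0.01], [0.09, 0.01]]
plate in holder -0.08183120895088265 -0.0004185381710073363
```

```bash
python3 -m handwheel '0.3 0 6 0 0 -0.1 50; 0.5 0 14 0 0 -0.1 50; 0.5 0 20 0 0 -0.1 50; 0.5 0 23.3 0 0 -0.1 50; 0.5 0 23.3 0 0 -0.1 50;0.5 0 23.3 0 0 -0.1 50; 0.5 0 23.3 0 0 -0.1 50'
python3 - <<'E'
from h import *
from bench import grab_frame,readout
o=readout.get_obs(); pp(o)
H=[.5394,-.0758,np.radians(10.15)]
print(delta(o,world(H,[[-.032,0,.0219]])[0],100.15))
F={n:grab_frame(n) for n in("wrist","scene")}
for n in F: cv2.imwrite(f"pics/{n}7.png",F[n]["pixels"][:,:,::-1])
s=cv2.imread("pics/scene7.png");cv2.imwrite("pics/scene7c.png",cv2.resize(s[200:310,260:390],None,fx=5.5,fy=5.5,interpolation=cv2.INTER_CUBIC))
E
```

```text
clock: 8.78
tcp_pos: [0.4486, -0.0923, 0.0223]
orientation: [2.017, 2.409, 0.0]
contact_force: [-0.6, 0.1, -1.1]
grip_width: 0.0571
 8.775 [ 0.4486 -0.0923  0.0223] [[-0.1757, 0.9844, 0.0003], [0.9844, 0.1757, 0.0], [-0.0, 0.0003, -1.0]] [-0.63  0.08 -1.12] 0.057133870310253555
(array([ 0.3, 60.3,  0.5]), array([ 0.02,  0.  , -0.03]))
```

View pics/scene7c.png

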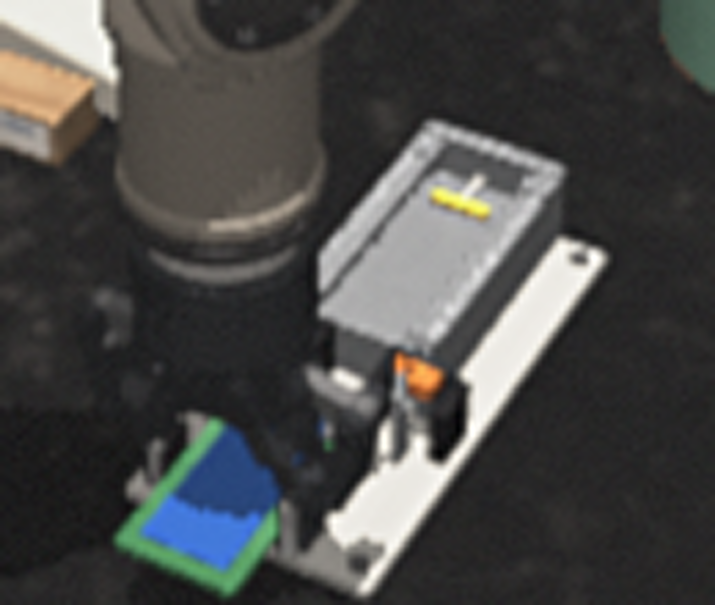

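```bash
python3 -m handwheel '0 3 0 0 0 0 50; 0.2 9 0.2 0 0 0 50; 0.3 15 0.3 0 0 0 50; 0.3 20 0.3 0 0 0 50; 0.3 24 0.3 0 0 0 50; 0.3 27 0.3 0 0 0 50; 0.3 30 0.3 0 0 0 50; 0.3 33 0.3 0 0 0 50'
python3 - <<'E'
from h import *
from bench import grab_frame,readout
o=readout.get_obs(); pp(o)
H=[.5394,-.0758,np.radians(10.15)]
print(delta(o,world(H,[[-.032,0,.0219]])[0],100.15))
E
```

```text
clock: 9.88
tcp_pos: [0.4753, -0.0871, 0.0214]
orientation: [-2.013, -2.401, 0.01]
contact_force: [-17.8, -2.0, 18.8]
grip_width: 0.0573
 9.875 [ 0.4753 -0.0871  0.0214] [[-0.1741, 0.9847, -0.0105], [0.9847, 0.1741, 0.0006], [0.0024, -0.0102, -0.9999]] [-17.83  -2.02  18.81] 0.05725383370749482
(array([-0.1, 33.1, -0.9]), array([-0.59, -0.14, -0.13]))
```

Resistance has appeared early (18 N back, 19 N up), so I'll look before pushing further.

Run:
```python
from h import *
from bench import grab_frame,readout
F={n:grab_frame(n) for n in("wrist","scene","top")}
pp(readout.get_obs())
for n in F: cv2.imwrite(f"pics/{n}8.png",F[n]["pixels"][:,:,::-1])
s=cv2.imread("pics/scene8.png");cv2.imwrite("pics/scene8c.png",cv2.resize(s[200:310,260:390],None,fx=6,fy=6,interpolation=cv2.INTER_CUBIC))
```

```text
10.025 [ 0.4755 -0.0871  0.0214] [[-0.1738, 0.9847, -0.0096], [0.9848, 0.1738, 0.0006], [0.0023, -0.0094, -1.0]] [-14.69  -2.34  13.23] 0.057235830433387216
```

View pics/scene8c.png

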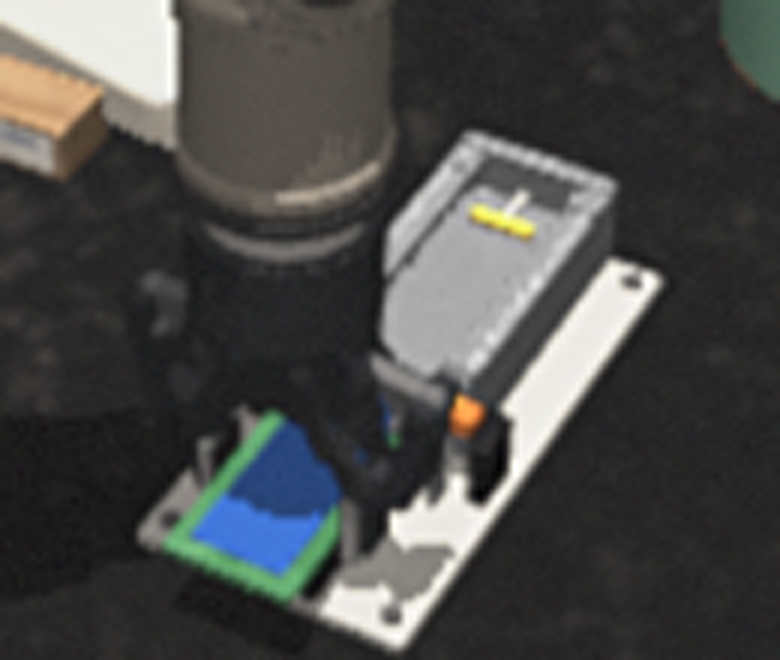

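View pics/wrist8.png

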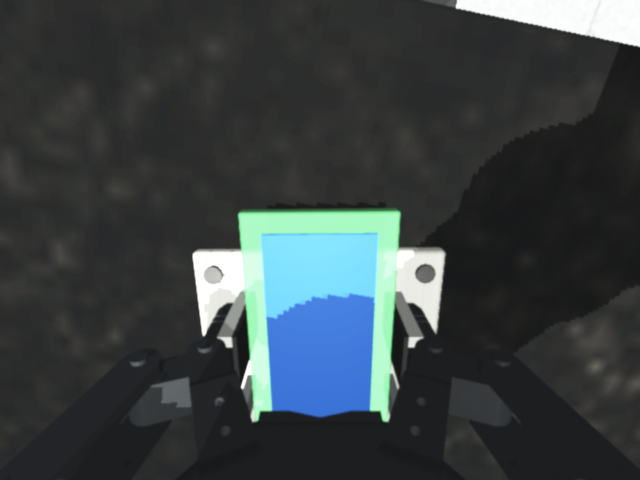

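```bash
python3 -m handwheel '0 0 -1 0 0 0 50; 0 0 -1.5 0 0 0 50;0 0 -1.5 0 0 0 50'
python3 - <<'E'
from h import *
from bench import grab_frame,readout
o=readout.get_obs(); pp(o); print(o['moment'])
H=[.5394,-.0758,np.radians(10.15)]
print(delta(o,world(H,[[-.032,0,.0219]])[0],100.15))
E
```

```text
clock: 10.4
tcp_pos: [0.4773, -0.0865, 0.0225]
orientation: [-2.015, -2.404, 0.006]
contact_force: [-6.5, -1.2, -1.3]
grip_width: 0.0573
 10.4 [ 0.4773 -0.0865  0.0225] [[-0.1749, 0.9846, -0.0065], [0.9846, 0.1749, 0.0004], [0.0015, -0.0063, -1.0]] [-6.53 -1.25 -1.34] 0.057287680245556055
[-0.28637996  1.36146901  0.02277537]
(array([-0.4, 31. ,  0.4]), array([-0.36, -0.09, -0.08]))
```

Lifting 1 mm removed the downward preload, and the drag fell to 6.5 N. Carrying on at this height.

```bash
python3 -m handwheel '0 2 0 0 0 0 50; 0 4 0 0 0 0 50; 0 6 0 0 0 0 50; 0 8 0 0 0 0 50; 0 8 0 0 0 0 50'
python3 - <<'E'
from h import *
from bench import grab_frame,readout
o=readout.get_obs(); pp(o); print(o['moment'])
H=[.5394,-.0758,np.radians(10.15)]
print(delta(o,world(H,[[-.032,0,.0219]])[0],100.15))
E
```

```text
clock: 11.02
tcp_pos: [0.4892, -0.0847, 0.0235]
orientation: [2.016, 2.409, 0.001]
contact_force: [-1.8, -0.5, -0.5]
grip_width: 0.057
 11.025 [ 0.4892 -0.0847  0.0235] [[-0.1759, 0.9844, 0.0004], [0.9844, 0.1759, 0.0], [-0.0, 0.0004, -1.0]] [-1.85 -0.49 -0.48] 0.05699367320530713
[-0.12637314  0.37287892 -0.01548788]
(array([-0.1, 19. ,  1.6]), array([ 0.03,  0.  , -0.02]))
```

```bash
python3 -m handwheel '0 0 0.7 0 0 0 50; 0 0 1.3 0 0 0 50; 0 3 1.3 0 0 0 50; 0 6 1.3 0 0 0 50; 0 9 1.3 0 0 0 50; 0 12 1.3 0 0 0 50; 0 12 1.3 0 0 0 50'
python3 - <<'E'
from h import *
from bench import grab_frame,readout
o=readout.get_obs(); pp(o); print(o['moment'])
H=[.5394,-.0758,np.radians(10.15)]
print(delta(o,world(H,[[-.032,0,.0219]])[0],100.15))
s=grab_frame("scene")["pixels"][:,:,::-1];cv2.imwrite("pics/scene9c.png",cv2.resize(s[200:310,260:390],None,fx=6,fy=6,interpolation=cv2.INTER_CUBIC))
E
```

```text
clock: 11.9
tcp_pos: [0.5012, -0.0825, 0.0221]
orientation: [2.016, 2.409, 0.001]
contact_force: [-0.9, 0.4, -0.6]
grip_width: 0.0573
 11.9 [ 0.5012 -0.0825  0.0221] [[-0.176, 0.9844, 0.0008], [0.9844, 0.176, 0.0], [-0.0001, 0.0008, -1.0]] [-0.87  0.43 -0.57] 0.057337201915650414
[-0.05250975  0.14427622 -0.01228924]
(array([-0.1,  6.8,  0.2]), array([ 0.04,  0.01, -0.01]))
```

View pics/scene9c.png

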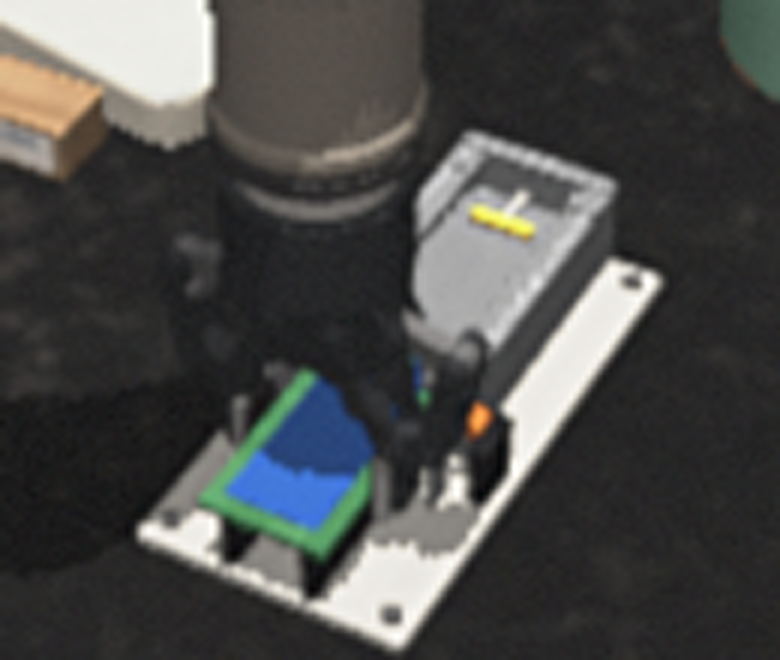

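The front edge is now under the lips, about 31 mm in, with low forces. I'll advance slightly, let go, rise, and back off behind the plate.

```bash
python3 -m handwheel '0 2 0.2 0 0 0 50; 0 4 0.3 0 0 0 50; 0 4 0.4 0 0 0 50; 0 4 0.4 0 0 0 60; 0 4 0.4 0 0 0 68; 0 4 0.4 0 0 0 76; 0 4 0.4 0 0 0 80; 0 4 0.4 0 0 0 80'
python3 -m handwheel '0 0 -10 0 0 0 80; 0 0 -30 0 0 0 80; 0 0 -60 0 0 0 80; 0 -10 -90 0 0 0 60; 0 -30 -110 0 0 0 30; 0 -40 -110 0 0 0 10; 0 -50 -110 0 0 0 0; 0 -50 -110 0 0 0 0; 0 -50 -110 0 0 0 0; 0 -50 -110 0 0 0 0; 0 -50 -110 0 0 0 0'
python3 - <<'E'
from h import *
from bench import grab_frame,readout
import pickle
pp(readout.get_obs())
F={n:grab_frame(n) for n in("wrist","scene","top")}
pickle.dump(F,open("F10.pkl","wb"))
for n in F: cv2.imwrite(f"pics/{n}10.png",F[n]["pixels"][:,:,::-1])
s=cv2.imread("pics/scene10.png");cv2.imwrite("pics/scene10c.png",cv2.resize(s[200:310,260:390],None,fx=6,fy=6,interpolation=cv2.INTER_CUBIC))
E
```

```text
clock: 12.95
tcp_pos: [0.5046, -0.082, 0.0217]
orientation: [2.017, 2.409, 0.0]
contact_force: [0.4, -0.6, -0.1]
grip_width: 0.0798
clock: 14.32
tcp_pos: [0.4555, -0.0907, 0.1315]
orientation: [-2.017, -2.409, 0.0]
contact_force: [0.2, 1.1, -0.0]
grip_width: 0.0005
 14.325 [ 0.4555 -0.0907  0.1315] [[-0.1758, 0.9844, -0.0002], [0.9844, 0.1758, -0.0001], [-0.0001, -0.0002, -1.0]] [ 0.17  1.11 -0.01] 0.000523269367678371
```

View pics/wrist10.png

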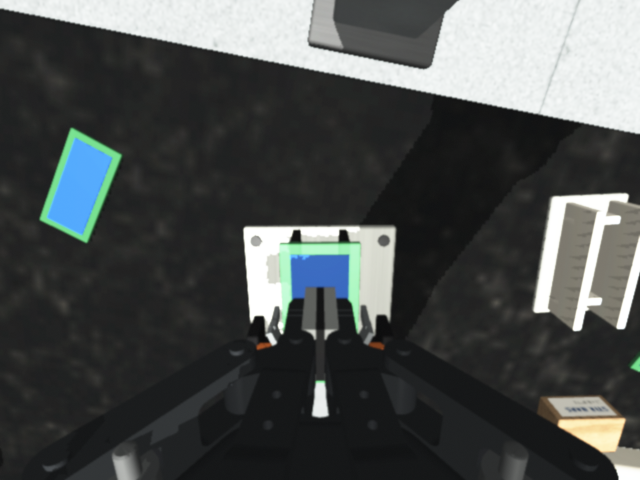

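View pics/scene10c.png

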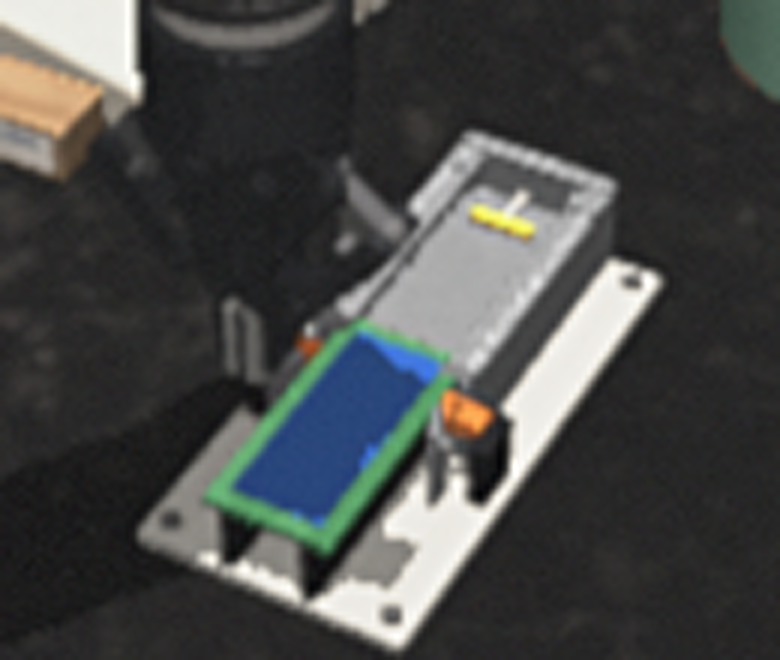

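The plate rests on the tongue, centred (columns 280–361 against base columns 245–396). Before pushing I want to see how the closed fingertip looks.

Run:
```python
from h import *
import pickle
F=pickle.load(open("F10.pkl","rb"))
s=cv2.imread("pics/scene10.png");cv2.imwrite("pics/scene10d.png",cv2.resize(s[170:290,260:350],None,fx=6,fy=5,interpolation=cv2.INTER_CUBIC))
s=cv2.imread("pics/wrist10.png");cv2.imwrite("pics/w10c.png",cv2.resize(s[215:395,235:405],None,fx=3.3,fy=3.3,interpolation=cv2.INTER_CUBIC))
W=F["wrist"]
z=.046
q=np.array([[280,243.3],[360.7,242.3]])
pl,e=fit([(W,[[-.06,-.029,z],[-.06,.029,z]],q)],[.51,-.08,.176]); print(pl,np.degrees(pl[2]),e.round(2).tolist())
q=np.array([[244.5,227.5],[395.8,227]])
H,e=fit([(W,[[-.086,-.062,.008],[-.086,.062,.008]],q)],[.54,-.076,.176]); print(H,np.degrees(H[2]),e.round(2).tolist())
# fingertip column width at TCP
o_t=np.array([.4555,-.0907,.1315])
for off in ((0,0,0),(0,.011,0),(0,-.011,0)): print(proj(W,[o_t+np.array([.9844*off[1],.1758*off[1],0])]))
```

```text
[ 0.5140898  -0.07914879  0.18896459] 10.826873259744529 [[-0.87, 0.05], [0.87, 0.02]]
[ 0.53965804 -0.07523412  0.17926002] 10.270842704666515 [[-1.05, 0.08], [1.05, 0.07]]
[[319.7948254  303.11252479]]
[[319.81890281 323.65418972]]
[[319.76970553 281.68148881]]
```

View pics/w10c.png

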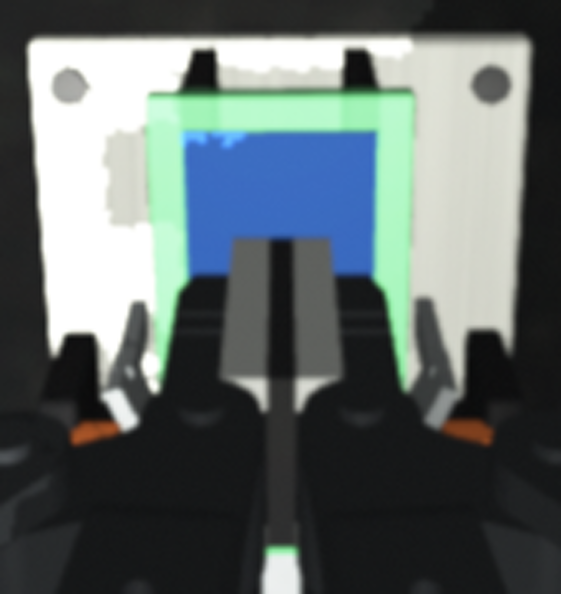

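View pics/scene10d.png

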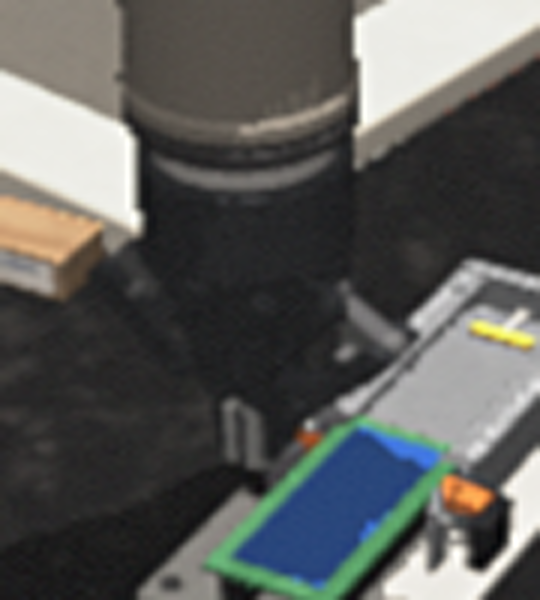

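Run:
```python
from h import *
from bench import readout
o=readout.get_obs();H=[.5395,-.0756,np.radians(10.2)]
print(delta(o,world(H,[[-.111,0,.038]])[0],100.2))
```

```text
(array([ -0. , -25.5,  93.6]), array([-0.01,  0.  , -0.08]))
```

```bash
python3 -m handwheel '0 -12 0 0 0 0 0; 0 -25.5 0 0 0 0 0; 0 -25.5 20 0 0 0 0; 0 -25.5 45 0 0 0 0; 0 -25.5 70 0 0 0 0; 0 -25.5 85 0 0 0 0; 0 -25.5 93.5 0 0 0 0; 0 -25.5 93.5 0 0 0 0; 0 -25.5 93.5 0 0 0 0; 0 -25.5 93.5 0 0 0 0'
python3 - <<'E'
from h import *
from bench import grab_frame,readout
o=readout.get_obs();pp(o);H=[.5395,-.0756,np.radians(10.2)]
print(delta(o,world(H,[[-.097,0,.038]])[0],100.2))
for n in("wrist","scene"): 
    F=grab_frame(n);cv2.imwrite(f"pics/{n}11.png",F["pixels"][:,:,::-1])
s=cv2.imread("pics/scene11.png");cv2.imwrite("pics/scene11c.png",cv2.resize(s[200:310,260:390],None,fx=6,fy=6,interpolation=cv2.INTER_CUBIC))
s=cv2.imread("pics/wrist11.png");cv2.imwrite("pics/w11c.png",cv2.resize(s[215:395,205:435],None,fx=3.3,fy=3.3,interpolation=cv2.INTER_CUBIC))
E
```

```text
clock: 15.72
tcp_pos: [0.4307, -0.0953, 0.0387]
orientation: [2.016, 2.408, 0.001]
contact_force: [0.0, 0.1, -0.5]
grip_width: -0.0001
 15.725 [ 0.4307 -0.0953  0.0387] [[-0.1757, 0.9844, 0.0012], [0.9844, 0.1757, 0.0], [-0.0002, 0.0012, -1.0]] [ 0.01  0.07 -0.48] -0.00011601406207036201
(array([ 0.1, 13.6,  0.8]), array([ 0.07,  0.01, -0.08]))
```

View pics/w11c.png

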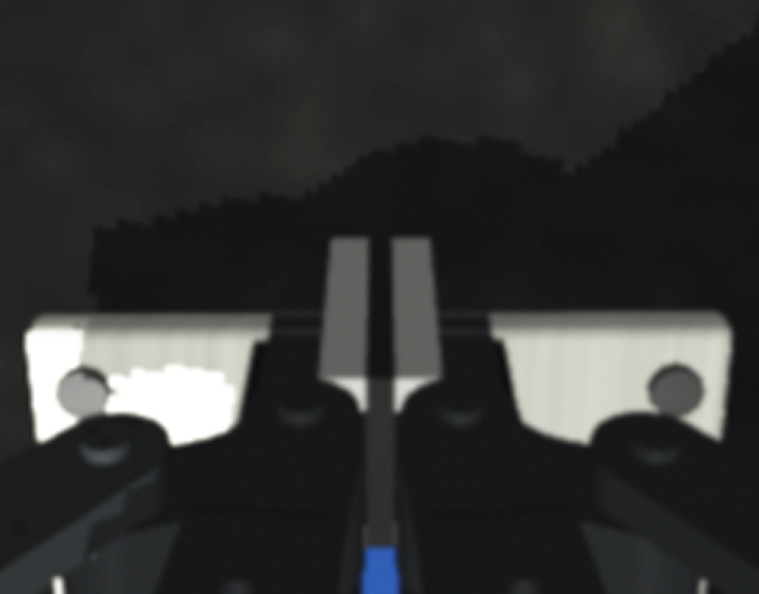

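View pics/scene11c.png

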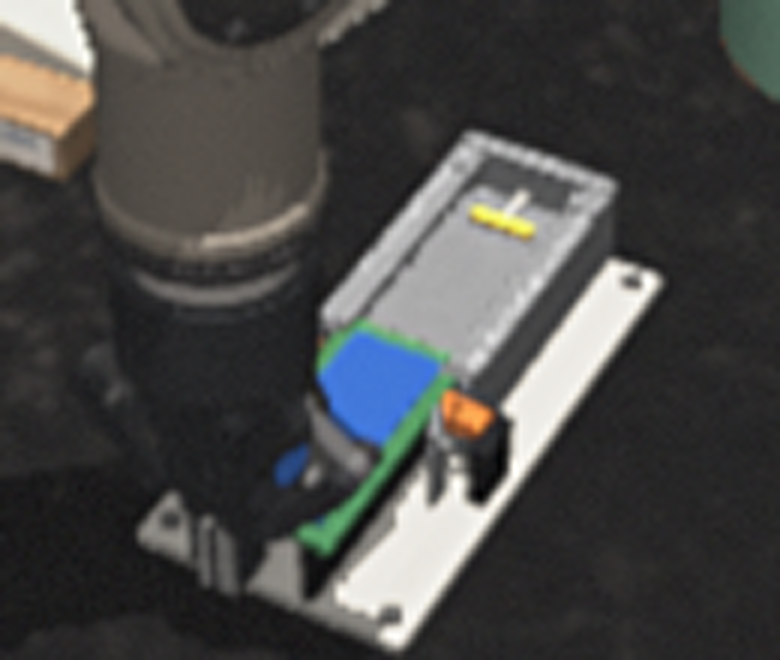

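```bash
python3 -m handwheel '0 4 0.3 0 0 0 0; 0 8 0.7 0 0 0 0; 0 11 0.7 0 0 0 0; 0 13 0.7 0 0 0 0; 0 15 0.7 0 0 0 0; 0 18 0.7 0 0 0 0; 0 21 0.7 0 0 0 0; 0 24 0.7 0 0 0 0; 0 27 0.7 0 0 0 0; 0 30 0.7 0 0 0 0; 0 33 0.7 0 0 0 0; 0 33 0.7 0 0 0 0'
cat >> h.py <<'E'
HH=[.5395,-.0756,np.radians(10.2)]
def hx(o):
    c,s=np.cos(HH[2]),np.sin(HH[2]); d=o['tcp_pos'][:2]-HH[:2]; f=o['contact_force']
    print("t",round(o['clock'],2),"TCP holder mm",round(1000*(c*d[0]+s*d[1]),1),round(1000*(-s*d[0]+c*d[1]),1),"z",round(1000*o['tcp_pos'][2],1),"F along/lat/z",round(c*f[0]+s*f[1],1),round(-s*f[0]+c*f[1],1),round(f[2],1))
E
python3 - <<'E'
from h import *
from bench import grab_frame,readout
hx(readout.get_obs())
s=grab_frame("scene")["pixels"][:,:,::-1];cv2.imwrite("pics/scene12c.png",cv2.resize(s[200:310,260:390],None,fx=6,fy=6,interpolation=cv2.INTER_CUBIC))
hx(readout.get_obs())
E
```

```text
clock: 17.32
tcp_pos: [0.4611, -0.0896, 0.0371]
orientation: [-2.016, -2.406, 0.003]
contact_force: [-2.6, -0.6, 0.4]
grip_width: -0.0002
t 17.32 TCP holder mm -79.7 0.1 z 37.1 F along/lat/z -2.7 -0.1 0.4
t 17.38 TCP holder mm -79.3 0.1 z 37.1 F along/lat/z -2.9 0.6 0.4
```

View pics/scene12c.png

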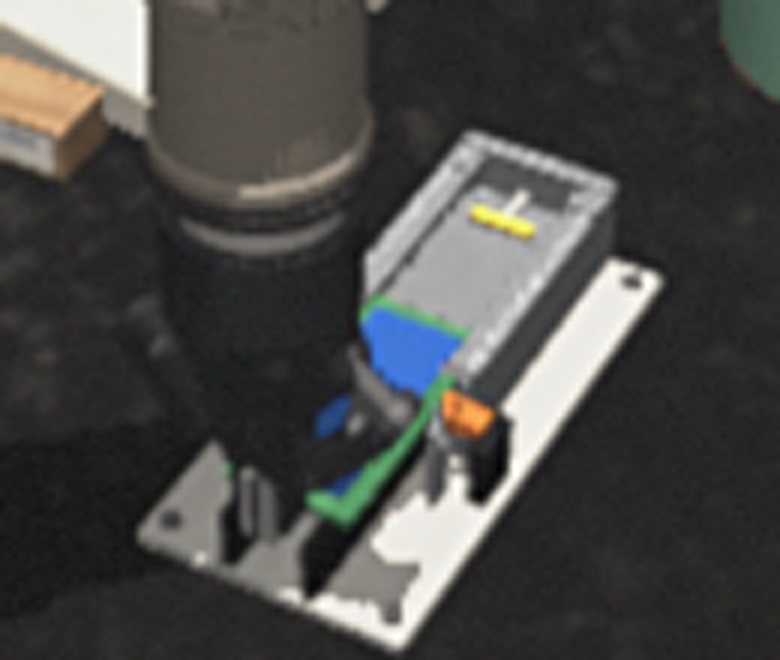

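The plate is sliding in with about 3 N of drag. Continuing.

```bash
python3 -m handwheel '0 3 0 0 0 0 0; 0 8 -0.3 0 0 0 0; 0 13 -0.5 0 0 0 0; 0 18 -0.5 0 0 0 0; 0 23 -0.5 0 0 0 0; 0 28 -0.5 0 0 0 0; 0 33 -0.5 0 0 0 0; 0 38 -0.5 0 0 0 0; 0 43 -0.5 0 0 0 0; 0 47 -0.5 0 0 0 0; 0 50 -0.5 0 0 0 0; 0 50 -0.5 0 0 0 0'
python3 - <<'E'
from h import *
from bench import grab_frame,readout
hx(readout.get_obs())
s=grab_frame("scene")["pixels"][:,:,::-1];cv2.imwrite("pics/scene13c.png",cv2.resize(s[200:310,260:390],None,fx=6,fy=6,interpolation=cv2.INTER_CUBIC))
hx(readout.get_obs())
E
```

```text
clock: 18.88
tcp_pos: [0.5125, -0.0805, 0.0381]
orientation: [2.016, 2.408, 0.001]
contact_force: [0.0, 0.2, -0.9]
grip_width: 0.0001
t 18.88 TCP holder mm -27.4 -0.1 z 38.1 F along/lat/z 0.0 0.2 -0.9
t 18.93 TCP holder mm -27.4 -0.1 z 38.1 F along/lat/z -1.1 1.3 -0.5
```

View pics/scene13c.png

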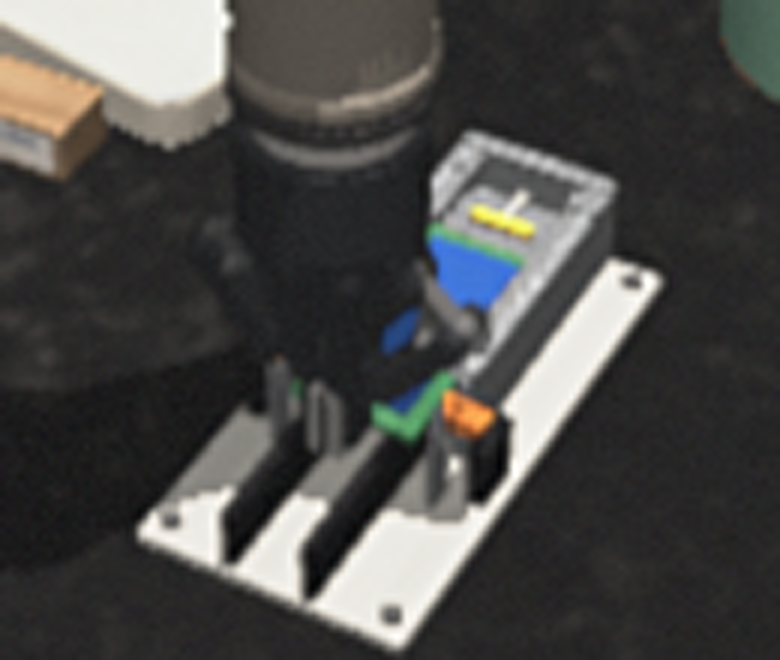

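```bash
python3 -m handwheel '0 3 0 0 0 0 0; 0 6 0 0 0 0 0; 0 9 0 0 0 0 0; 0 12 0 0 0 0 0; 0 15 0 0 0 0 0; 0 18 0 0 0 0 0; 0 18 0 0 0 0 0'
python3 - <<'E'
from h import *
from bench import grab_frame,readout
hx(readout.get_obs())
E
```

```text
clock: 19.8
tcp_pos: [0.5294, -0.0775, 0.0378]
orientation: [-2.017, -2.408, 0.001]
contact_force: [-2.7, -0.4, -2.0]
grip_width: -0.0002
t 19.8 TCP holder mm -10.2 -0.1 z 37.8 F along/lat/z -2.7 0.1 -2.0
```

```bash
python3 -m handwheel '0 2 0 0 0 0 0; 0 4 0 0 0 0 0; 0 6 0 0 0 0 0; 0 7.5 0 0 0 0 0; 0 9 0 0 0 0 0; 0 9 0 0 0 0 0; 0 9 0 0 0 0 0'
python3 - <<'E'
from h import *
from bench import grab_frame,readout
hx(readout.get_obs())
s=grab_frame("scene")["pixels"][:,:,::-1];cv2.imwrite("pics/scene14c.png",cv2.resize(s[200:290,290:390],None,fx=7.5,fy=6.6,interpolation=cv2.INTER_CUBIC))
hx(readout.get_obs())
E
```

```text
clock: 20.68
tcp_pos: [0.5379, -0.076, 0.0378]
orientation: [-2.016, -2.408, 0.001]
contact_force: [-4.9, -0.6, -0.6]
grip_width: -0.0001
t 20.68 TCP holder mm -1.7 -0.1 z 37.8 F along/lat/z -4.9 0.2 -0.6
t 20.73 TCP holder mm -1.7 -0.2 z 37.8 F along/lat/z -4.0 0.6 -1.3
```

View pics/scene14c.png

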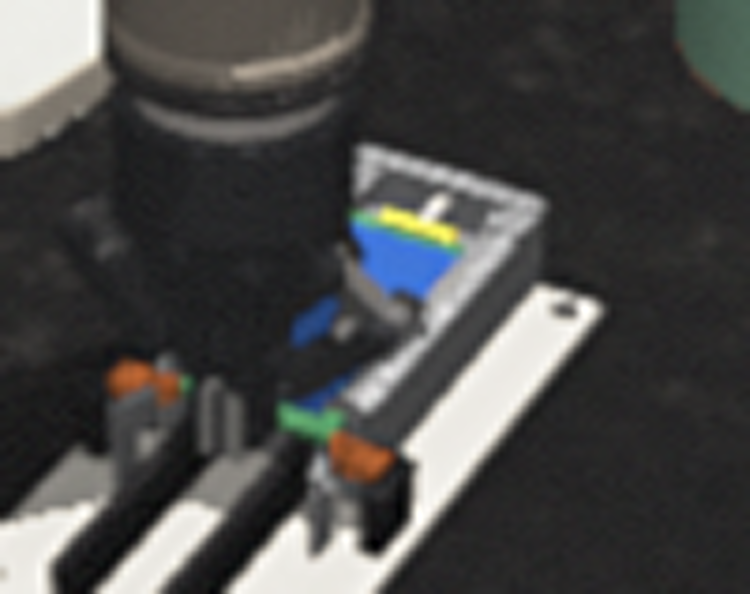

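```bash
python3 -m handwheel '0 1 0 0 0 0 0; 0 2 0 0 0 0 0; 0 3 0 0 0 0 0; 0 3.7 0 0 0 0 0; 0 3.7 0 0 0 0 0; 0 3.7 0 0 0 0 0'
python3 - <<'E'
from h import *
from bench import grab_frame,readout
hx(readout.get_obs())
s=grab_frame("scene")["pixels"][:,:,::-1];cv2.imwrite("pics/scene15c.png",cv2.resize(s[200:290,290:390],None,fx=7.5,fy=6.6,interpolation=cv2.INTER_CUBIC))
hx(readout.get_obs())
E
```

```text
clock: 21.48
tcp_pos: [0.5424, -0.0753, 0.0381]
orientation: [2.017, 2.408, 0.0]
contact_force: [-3.6, -1.7, -0.7]
grip_width: 0.0001
t 21.48 TCP holder mm 2.9 -0.2 z 38.1 F along/lat/z -3.9 -1.0 -0.7
t 21.52 TCP holder mm 2.9 -0.2 z 38.1 F along/lat/z -4.9 0.2 -0.0
```

View pics/scene15c.png

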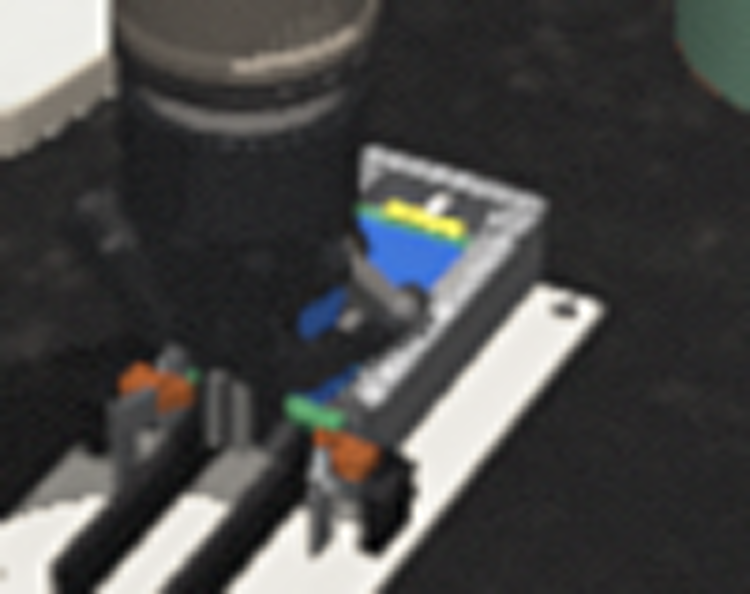

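Both orange catches have moved inward: the right one from about column 360 to 345, the left from about 140 to 157. I'll back off and check that the plate stays put.

```bash
python3 -m handwheel '0 -4 0 0 0 0 0; 0 -12 0 0 0 0 0; 0 -25 0 0 0 0 0; 0 -35 -15 0 0 0 0; 0 -40 -50 0 0 0 0; 0 -45 -100 0 0 0 0; 0 -60 -130 0 0 0 0; 0 -60 -140 0 0 0 0; 0 -60 -140 0 0 0 0; 0 -60 -140 0 0 0 0'
python3 - <<'E'
from h import *
from bench import grab_frame,readout
import pickle
hx(readout.get_obs())
F={n:grab_frame(n) for n in("wrist","scene","top")}
pickle.dump(F,open("F16.pkl","wb"))
for n in F: cv2.imwrite(f"pics/{n}16.png",F[n]["pixels"][:,:,::-1])
s=F["scene"]["pixels"][:,:,::-1]
cv2.imwrite("pics/scene16c.png",cv2.resize(s[200:290,290:390],None,fx=7.5,fy=6.6,interpolation=cv2.INTER_CUBIC))
s=F["top"]["pixels"][:,:,::-1]
cv2.imwrite("pics/top16c.png",cv2.resize(s[175:300,290:385],None,fx=4.8,fy=4.8,interpolation=cv2.INTER_CUBIC))
E
```

```text
clock: 22.78
tcp_pos: [0.4826, -0.0855, 0.1768]
orientation: [-2.015, -2.408, 0.002]
contact_force: [-0.4, -0.3, 0.0]
grip_width: 0.0003
t 22.77 TCP holder mm -57.7 0.3 z 176.8 F along/lat/z -0.5 -0.2 0.0
```

View pics/scene16c.png

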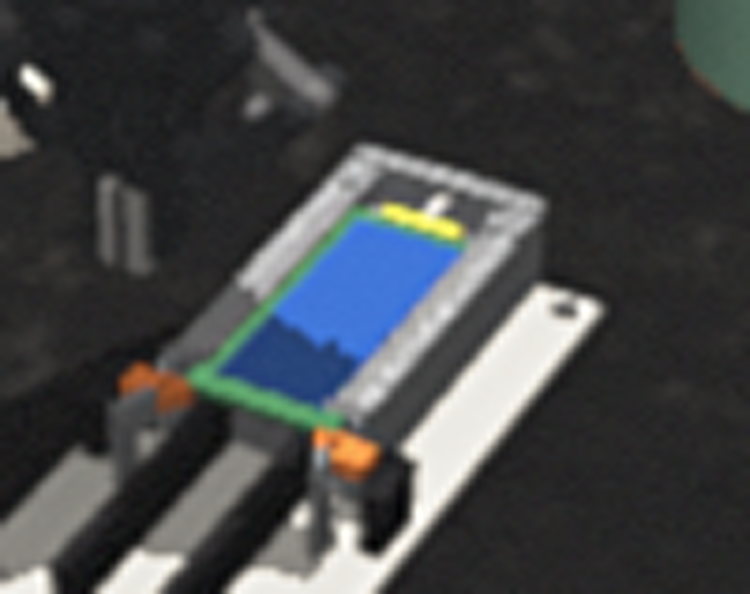

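View pics/wrist16.png

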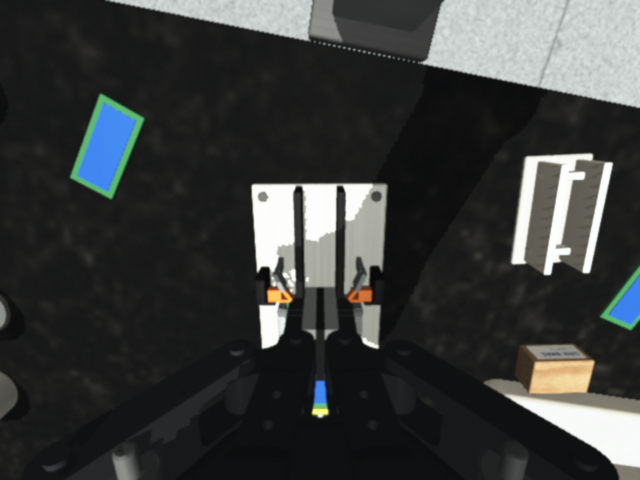

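View pics/top16c.png

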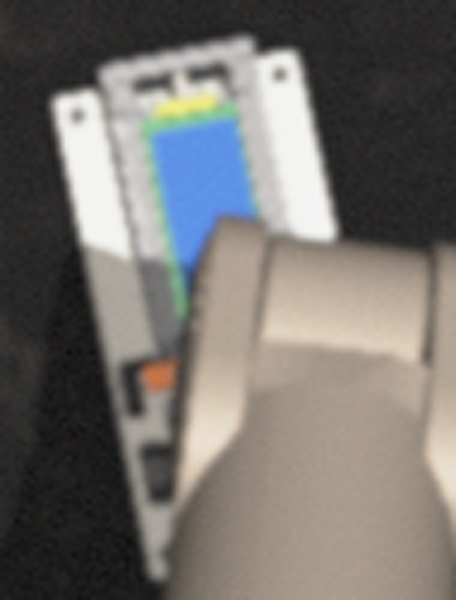

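Both catches look sprung out symmetrically (noses at columns 292 and 348). I'll back off for a clearer view.

```bash
python3 -m handwheel '0 -15 0 0 0 0 0; 0 -35 20 0 0 0 0; 0 -50 30 0 0 0 20; 0 -50 30 0 0 0 50; 0 -50 30 0 0 0 80; 0 -50 30 0 0 0 80; 0 -50 30 0 0 0 80; 0 -50 30 0 0 0 80'
python3 - <<'E'
from h import *
from bench import grab_frame,readout
hx(readout.get_obs())
F={n:grab_frame(n) for n in("wrist","scene","top")}
s=F["wrist"]["pixels"][:,:,::-1]; cv2.imwrite("pics/w17.png",s)
cv2.imwrite("pics/w17c.png",cv2.resize(s[280:440,220:420],None,fx=3.8,fy=3.8,interpolation=cv2.INTER_CUBIC))
cv2.imwrite("pics/s17.png",F["scene"]["pixels"][:,:,::-1])
t=F["top"]["pixels"][:,:,::-1]
cv2.imwrite("pics/top17c.png",cv2.resize(t[175:300,290:385],None,fx=4.8,fy=4.8,interpolation=cv2.INTER_CUBIC))
H=[.5395,-.0756,np.radians(10.2)]
for P in ([.0125,.024,.047],[.0125,-.024,.047],[.0125,.029,.046],[.0125,-.029,.046]): print(P,proj(F["wrist"],world(H,[P])).round(1))
E
```

```text
clock: 23.92
tcp_pos: [0.4341, -0.0946, 0.1481]
orientation: [2.016, 2.409, 0.0]
contact_force: [0.7, -0.3, 0.7]
grip_width: 0.08
t 23.93 TCP holder mm -107.1 0.0 z 148.1 F along/lat/z 0.6 -0.4 0.7
[0.0125, 0.024, 0.047] [[348.2 369.4]]
[0.0125, -0.024, 0.047] [[292.1 369.5]]
[0.0125, 0.029, 0.046] [[354.  368.6]]
[0.0125, -0.029, 0.046] [[286.3 368.7]]
```

View pics/w17c.png

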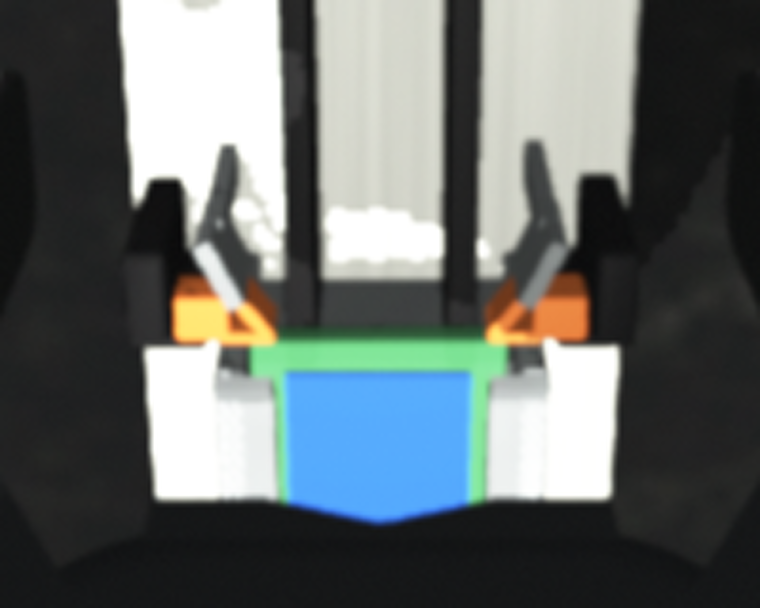

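View pics/s17.png

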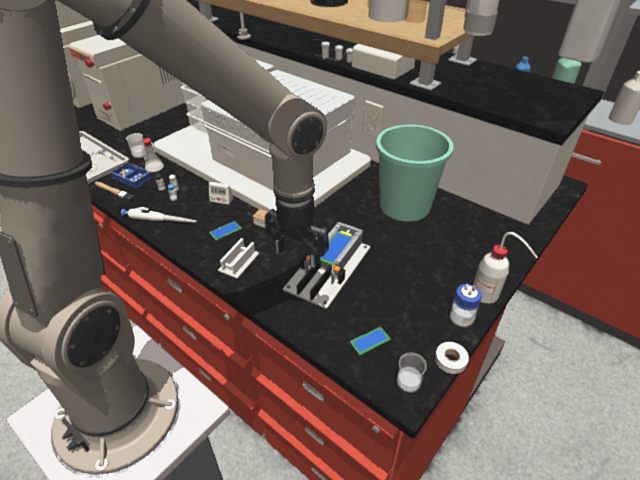

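View pics/top17c.png

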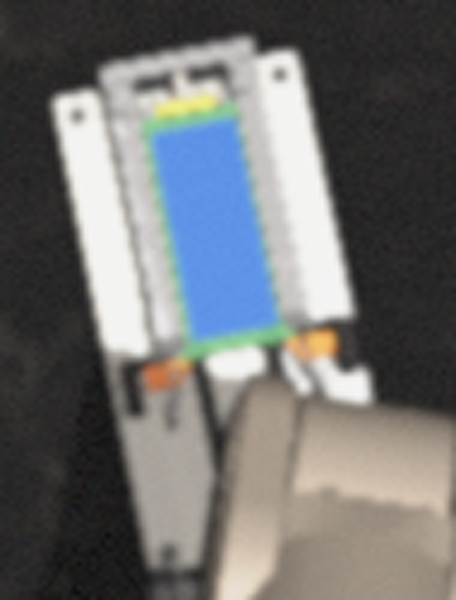

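The noses are at columns 292.4 and 348.2, against a predicted 292.1 and 348.2 for fully sprung out. The plate's rear edge lies right behind both locking faces, and the robot is clear, so I'm handing in.

Run:
```python
from bench import workorder,readout
print(workorder.hand_in()); print(readout.get_obs()['clock'])
```

```text
the job is handed in; nothing more can be done
None
the job is handed in; nothing more can be done
```

The glass plate is in the holder, coating up, locked behind both orange catches, and the job is handed in. I gripped it by its long edges, slid it half way in along the tongue and let go. Then I pushed it home by its rear edge with the closed fingertips, using about 5 N at the end.

**Last checks, at 23.9 s:**
- **Catches:** the wrist camera shows both noses at columns 292.4 and 348.2. Fully sprung out, they should be at 292.1 and 348.2.
- **Plate:** its rear edge lies right behind the locking faces. It stayed there after I backed off, with the ejector against its front edge.
- **End stops:** the readings show no sign of ramming. By my estimate the push stopped about 1.5 mm short of the stops.
- **Robot and bench:** the gripper was open and clear of everything. In the pictures the other things looked undisturbed; I did not measure their positions.

**What went less smoothly:** when the plate first met the catches I was pressing it slightly onto the floor. That gave about 18 N back and 19 N up. I lifted 1 mm, the force fell away, and the rest of the slide went in lightly.

I saw no sign of the fingers touching the coating. Nothing measures that directly, so it rests on the pictures and the finger positions.

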